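# Put the wrench sockets back on their rail in order of size

### The job

Put the four loose wrench sockets back on the socket rail, one on each stud, in order of size: the largest next to the hanging eye, then getting smaller along the rail to the smallest at the plain end. Each socket stands upright, hexagon mouth up, and sits fully down over its stud.

Things in the scene. Friction and masses are not known exactly. Their poses are not given: they have to be found in the camera images.
- socket_xl: The largest of four bright steel wrench sockets, a plain round cylinder 50 mm in diameter and 56 mm tall, standing upright on the worktop with its 36 mm hexagon mouth up and its drive end (a 17 mm hole, 23 mm deep) down. Origin at the centre of its underside, z axis up along the cylinder.
- socket_l: The second largest of four bright steel wrench sockets, a plain round cylinder 42 mm in diameter and 50 mm tall, standing upright on the worktop with its 30 mm hexagon mouth up and its drive end (a 17 mm hole, 23 mm deep) down. Origin at the centre of its underside, z axis up along the cylinder.
- socket_m: The third largest of four bright steel wrench sockets, a plain round cylinder 35 mm in diameter and 45 mm tall, standing upright on the worktop with its 24 mm hexagon mouth up and its drive end (a 17 mm hole, 23 mm deep) down. Origin at the centre of its underside, z axis up along the cylinder.
- socket_s: The smallest of four bright steel wrench sockets, a plain round cylinder 28 mm in diameter and 40 mm tall, standing upright on the worktop with its 19 mm hexagon mouth up and its drive end (a 17 mm hole, 23 mm deep) down. Origin at the centre of its underside, z axis up along the cylinder.
- stud_a: One of four equal black plastic studs on the rail; the letters say nothing about where along the rail it stands. A tapered round peg, 12 mm thick at its foot, 3 mm at its rounded tip, 20 mm tall, on a 20 mm square seat. Origin at the middle of the seat's top face, 12 mm above the worktop, where the underside of a seated socket rests; z axis up along the peg. The taper guides a socket's hole: a socket lowered up to 5 mm off centre still drops home.
- stud_b: One of four equal black plastic studs on the rail; the letters say nothing about where along the rail it stands. A tapered round peg, 12 mm thick at its foot, 3 mm at its rounded tip, 20 mm tall, on a 20 mm square seat. Origin at the middle of the seat's top face, 12 mm above the worktop, where the underside of a seated socket rests; z axis up along the peg. The taper guides a socket's hole: a socket lowered up to 5 mm off centre still drops home.
- stud_c: One of four equal black plastic studs on the rail; the letters say nothing about where along the rail it stands. A tapered round peg, 12 mm thick at its foot, 3 mm at its rounded tip, 20 mm tall, on a 20 mm square seat. Origin at the middle of the seat's top face, 12 mm above the worktop, where the underside of a seated socket rests; z axis up along the peg. The taper guides a socket's hole: a socket lowered up to 5 mm off centre still drops home.
- stud_d: One of four equal black plastic studs on the rail; the letters say nothing about where along the rail it stands. A tapered round peg, 12 mm thick at its foot, 3 mm at its rounded tip, 20 mm tall, on a 20 mm square seat. Origin at the middle of the seat's top face, 12 mm above the worktop, where the underside of a seated socket rests; z axis up along the peg. The taper guides a socket's hole: a socket lowered up to 5 mm off centre still drops home.
- rail: Aluminium channel, 246 mm long, 30 mm wide, 9 mm high, fixed to the worktop; it carries the four studs in one line, 54 to 70 mm apart. Origin at the centre of its underside, y axis along its length, x axis across it, z up. One end carries the hanging eye, the other a plain solid black cap; either end may have the eye.
- hanging_eye: Flat black ring, 38 mm outside and 21 mm inside diameter, 8.5 mm high, fixed at one end of the rail: the eye by which the rail hangs. Origin at the ring's centre on the worktop, 139 mm from the rail's centre along the rail; the studs stand about 46, 108, 170 and 232 mm from it.
Things that resemble listed ones, but are neither listed nor needed, are in the scene too. Leave any pink or turquoise look-alike of the socket_m alone.

How it is judged:
By the outcome, as a careful person would: the job done as asked, in the order asked, and still so for the second after the job is handed in, with the robot touching nothing.
It also fails if it takes over 96 s, if anything falls off the work surface, if the arm or the gripper's body presses on something with over 40 N, if the wrist force passes 120 N, or if a joint passes its speed limit or range.

### The arm

A 6-joint arm with a two-finger parallel gripper is mounted at the origin on a cart in front of the work surface, level with it; the furniture and walls round the work are solid. World frame = base frame: x ahead of the robot, y to its left, z up, the work surface at z = 0. Lengths are in m, angles in rad, forces in N, time in s.
With the tool pointing down it reaches from about 0.4 to 0.825 m from the base axis. Payload 7 kg.
Tool frame: the origin (TCP) lies at the very end of the fingers, on their centre line; the grasp point (between the pads) lies 19 mm behind it; x points along the fingers, y is the direction in which the jaws open and shut, and the axes are right-handed (so a half turn about x gives the same grasp; the last joint's range is limited). The gripper opens to 88 mm and grips with 3 to 60 N. Pads are 19 mm wide; open, the fingers measure 130 mm over their backs; the gripper's body (78 mm by 193 mm) begins 47 mm behind the grasp point.
Start: joints at [1.505, 0.359, 0.012, 0, -1.224, -0.288], TCP at [0.234, 0.633, 0.227] pointing down, gripper open.
Joint ranges: [-3.07, 3.07], [-1.43, 2.12], [-1.02, 1.25], [-3.03, 1.67], [-3.05, -0], [-3.03, 3.03]. Speed limits (rad/s): [2.39, 2.39, 3.01, 3.14, 3.14, 3.14].

### API

Orientations are given as [roll, pitch, yaw] about the fixed x, y, z axes, in that order (R = Rz(yaw) Ry(pitch) Rx(roll)).
In Python, from station import arm, cams gives the robot as it stands. The module is installed in compiled form; this text tells all that it offers.
- The arm moves only by the tool carry_out, never from a script. Its argument "deltas" is a list of rows, each a list of 6 numbers: the shift along the tool's x, y, z in units of 0.04 m (1.0 is 0.04 m), then the turn, a rotation vector about the tool's x, y, z in units of 4 degrees (1.0 is 4 degrees). In form: [[tx, ty, tz, ax, ay, az], ...]. A call has 1 to 5 rows; each row shifts and turns the pose as measured when the row begins, along the tool's axes as they then stand; what a row does not reach is not made up. A row lasts 1/10 s, in which the tool goes at most 50 mm and 8.59 degrees, less where a joint would pass 70% of its speed; a pose out of reach is approached as far as the arm can. A call with a number of a shift or a turn outside -1 to 1 is refused whole. A call with a gripper value outside its range is refused whole. "hand" is the closure, from 0 (fully open) to 1 (shut), set as the call begins (left out, the last holds). The fingers move at their own pace and stop on an object; "newtons" is the grip in N (left out, the last holds). Time passes only in rows, so rows that do not move let the fingers close. It gives the time, the measured TCP pose, the force and the opening at its end, in the units of the state.
- arm.get_state(): the state, without advancing time (a new reading comes with each control period).
- cams.grab_frame(name): name is "scene" or "top" or "wrist"; returns a dict with "pixels" (400x640x3 uint8, red, green, blue), "fx", "fy", "cx", "cy" (pixels), "k1" (the pictures are not rectified: a ray, as slopes to the right and down, at radius r is drawn at 1 + k1 r^2 times it, then the intrinsics apply), "T" (4x4, takes a point from camera to world coordinates); the wrist camera has in their place "hand_eye" (4x4, takes a point from camera to tool coordinates, whose origin is the TCP and whose axes are the tool frame's). Camera axes: x right, y up, looking along -z (the intrinsics and any distortion apply to the point x, -y, -z); pixel columns grow to the right and rows downward; lengths in m; the calibration is good to about 2 mm. A picture is of the moment at which its call begins: read the wrist's pose just before it. There is no depth.
- arm.job_done(): hands the job in, once; it reports no verdict.
The state is a dict: "t": time; "q": joint angles; "qd": joint speeds; "joint_efforts": joint torques, N m; "eef_pos": TCP position; "ee_rot": TCP orientation; "force": force on the tool from outside, world axes, zero at the start; "moment": the same for the moment, N m; "width": finger opening in m.
Only numpy, scipy, OpenCV 4.12 (cv2) and the standard library are available. Lean on these libraries where they do the work, as an engineer would, in place of code of your own. Each camera call takes 0.05 s, during which the arm holds its last target.

## Working session

There is one attempt and no reset: what is moved stays moved. The work goes in short steps, Python scripts to look and compute and a tool call to move; the robot and the scene stay as the last step left them, time stands still between calls to the robot, and variables do not carry over. Pictures are saved under pics/ and viewed, and the job is handed in when it is done.

Besides the shell and the picture viewer there is one more tool, called after "Emit:" by a JSON object that holds its "api" and its "payload". carry_out: Moves the arm, as the interface text tells. Shifts and turns lie within -1 to 1; 1 stands for 0.04 m of shift or 4 degrees of turn. Its arguments: {"type":"object","properties":{"deltas":{"type":"array","items":{"type":"array","items":{"type":"number","minimum":-1,"maximum":1}}},"hand":{"type":"number"},"newtons":{"type":"number"}},"required":["deltas"]}

```bash
mkdir -p pics; ls; python3 - <<'E'
from station import arm,cams
import cv2,pickle
s=arm.get_state();print(s)
fr={}
for n in ["scene","top","wrist"]:
    f=cams.grab_frame(n);fr[n]=f
    cv2.imwrite(f"pics/{n}0.png",f["pixels"][:,:,::-1])
    print(n,{k:v for k,v in f.items() if k!="pixels"})
pickle.dump((s,fr),open("fr0.pkl","wb"))
E
```

```text
pics
{'t': 0.0, 'q': array([ 1.50510106e+00,  3.59398527e-01,  1.10607618e-02, -3.54631547e-04,
       -1.22412338e+00, -2.88101553e-01]), 'qd': array([ 0.00194508, -0.00057274, -0.00052817, -0.00040295, -0.0005557 ,
       -0.00036101]), 'joint_efforts': array([-2.83019544e-04, -5.82716095e+01,  2.93039292e+01,  6.99648678e+00,
        6.81288730e-03, -1.68359693e-04]), 'eef_pos': array([0.2337146 , 0.63271571, 0.2256152 ]), 'ee_rot': array([ 1.66129097,  1.56909845, -1.83421928]), 'force': array([-0.52056814,  0.32943727, -0.34734698]), 'moment': array([-0.01891699, -0.01414502,  0.02679797]), 'width': 0.08772173360957512}
scene {'fx': 407.23223546345287, 'fy': 407.23223546345287, 'cx': 325.91819608129356, 'cy': 201.13596278783257, 'k1': -0.08900662025571943, 'T': array([[ 0.81225971,  0.37378895, -0.44779012,  0.10133596],
       [-0.58324191,  0.51001566, -0.63222853, -0.60500225],
       [-0.00794006,  0.77470372,  0.63227455,  0.62594415],
       [ 0.        ,  0.        ,  0.        ,  1.        ]])}
top {'fx': 462.753596752314, 'fy': 462.753596752314, 'cx': 315.43591532789986, 'cy': 199.52471771161322, 'k1': -0.012612042727272016, 'T': array([[-0.01646676,  0.99304787, -0.11655376,  0.38416041],
       [-0.9996183 , -0.01893674, -0.02011614, -0.01895177],
       [-0.02218344,  0.11617802,  0.99298065,  1.0513908 ],
       [ 0.        ,  0.        ,  0.        ,  1.        ]])}
wrist {'fx': 346.6066199112629, 'fy': 346.6066199112629, 'cx': 325.41088201652394, 'cy': 203.4962638132048, 'k1': 0.02420893509814836, 'hand_eye': array([[-2.22440868e-04,  2.75908303e-01, -9.61183936e-01,
        -1.57343446e-01],
       [ 9.99998972e-01,  1.42273372e-03,  1.76972796e-04,
         1.14830224e-03],
       [ 1.41633707e-03, -9.61182909e-01, -2.75908336e-01,
        -7.45692343e-02],
       [ 0.00000000e+00,  0.00000000e+00,  0.00000000e+00,
         1.00000000e+00]])}
```

View pics/scene0.png

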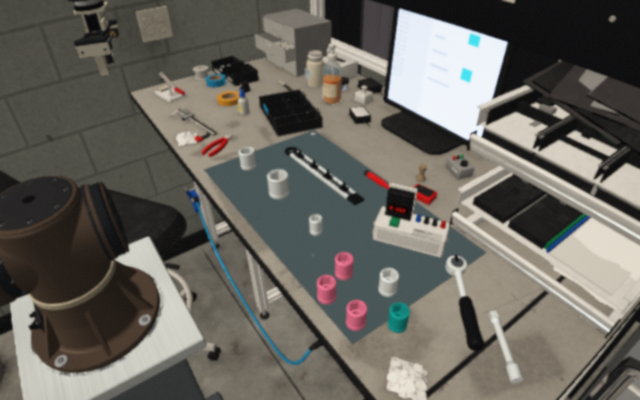

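View pics/top0.png

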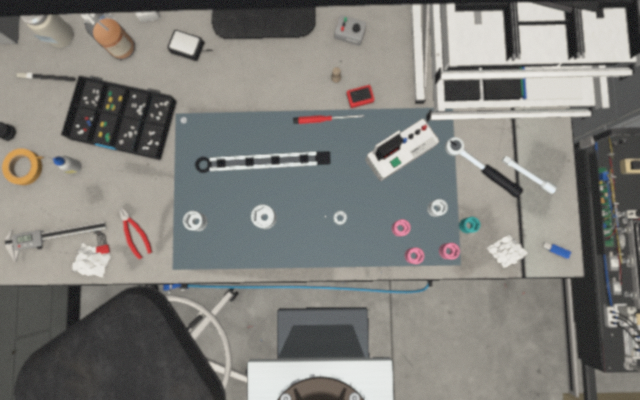

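View pics/wrist0.png

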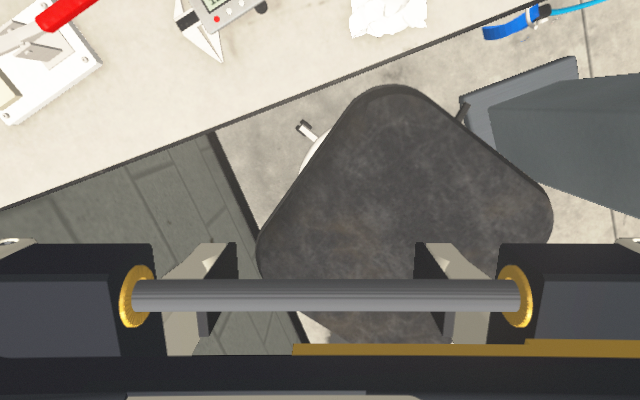

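The scene shows four steel sockets on the mat. In the top view they are at (193,221), (262,216), (340,217) and (438,208). The pink look-alikes are at (402,228), (415,256) and (451,251), and the turquoise one is at (470,225). The rail's eye is at (203,164) and its plain cap at (323,158). Next is a close crop and measurement.

```bash
cat > h.py <<'E'
import numpy as np,cv2,pickle
from scipy.spatial.transform import Rotation as R
def rays(f,uv,T=None):
    K=np.array([[f["fx"],0,f["cx"]],[0,f["fy"],f["cy"]],[0,0,1.]])
    p=cv2.undistortPoints(np.array(uv,float).reshape(-1,1,2),K,np.array([f["k1"],0,0,0.])).reshape(-1,2)
    T=f["T"] if T is None else T
    d=np.c_[p[:,0],-p[:,1],-np.ones(len(p))]@T[:3,:3].T
    return T[:3,3],d
def plane(f,uv,z,T=None):
    o,d=rays(f,uv,T); return o+d*((z-o[2])/d[:,2])[:,None]
def proj(f,P,T=None):
    T=f["T"] if T is None else T
    c=(np.array(P,float).reshape(-1,3)-T[:3,3])@T[:3,:3]
    a=c[:,0]/-c[:,2]; b=-c[:,1]/-c[:,2]; r2=a*a+b*b; g=1+f["k1"]*r2
    return np.c_[f["cx"]+f["fx"]*a*g, f["cy"]+f["fy"]*b*g]
def wristT(s,f):
    T=np.eye(4);T[:3,:3]=R.from_euler('xyz',s["ee_rot"]).as_matrix();T[:3,3]=s["eef_pos"]
    return T@f["hand_eye"]
E
python3 - <<'E'
from h import *
s,fr=pickle.load(open("fr0.pkl","rb"))
print(R.from_euler('xyz',s["ee_rot"]).as_matrix().round(3))
f=fr["top"]
im=f["pixels"][:,:,::-1]
cv2.imwrite("pics/topcrop.png",cv2.resize(im[130:270,175:485],None,fx=2.58,fy=2.58,interpolation=cv2.INTER_CUBIC))
f2=fr["scene"]; im2=f2["pixels"][:,:,::-1]
cv2.imwrite("pics/scenecrop.png",cv2.resize(im2[130:340,200:460],None,fx=2.8,fy=2.8,interpolation=cv2.INTER_CUBIC))
hsv=cv2.cvtColor(im,cv2.COLOR_BGR2HSV)
m=((hsv[...,1]<45)&(hsv[...,2]>125)).astype(np.uint8)
n,l,st,c=cv2.connectedComponentsWithStats(m)
for i in range(1,n):
    x,y,w,h,a=st[i]
    if 175<c[i][0]<465 and 110<c[i][1]<270 and a>20: print(st[i],c[i].round(1),plane(f,[c[i]],0.05).round(3))
E
```

```text
[[-0.    -0.347 -0.938]
 [-0.002 -0.938  0.347]
 [-1.     0.002 -0.   ]]
[     0      3    638    397 134172] [325.5 190.7] [[ 0.521 -0.021  0.05 ]]
[332 114  33   6 118] [347.8 116.6] [[ 0.686 -0.074  0.05 ]]
[179 116   9   8  56] [183.4 119.7] [[0.688 0.295 0.05 ]]
[ 366  118   74   64 1851] [403.6 148.8] [[ 0.61  -0.194  0.05 ]]
[209 150 108  12 519] [262.8 155.4] [[0.602 0.116 0.05 ]]
[209 161 108  12 603] [262.8 166.4] [[0.577 0.116 0.05 ]]
[426 198  24  22 346] [437.6 207.9] [[ 0.478 -0.263  0.05 ]]
[182 209  26  24 420] [193.1 221.2] [[0.459 0.269 0.05 ]]
[298 212  12   8  28] [303.2 215.3] [[0.468 0.028 0.05 ]]
[298 220   9   8  27] [302.2 223.1] [[0.451 0.031 0.05 ]]
[399 225  15  14  29] [406.7 233.1] [[ 0.425 -0.194  0.05 ]]
[249 238   8  10  22] [252.7 243.3] [[0.409 0.139 0.05 ]]
[239 248  13  11  34] [245.3 254.2] [[0.386 0.155 0.05 ]]
```

```bash
sleep 0
```

```text
(no output)
```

View pics/topcrop.png

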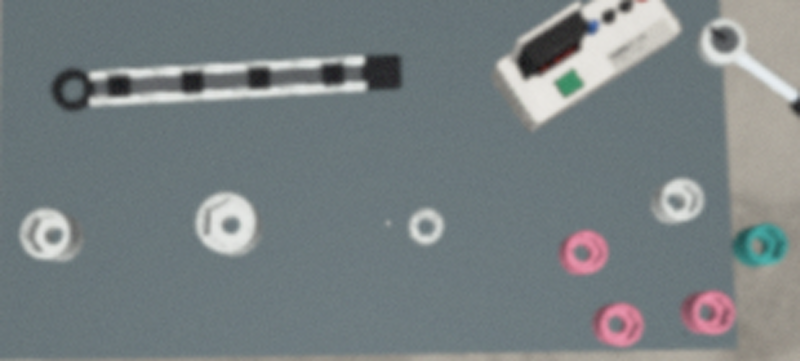

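View pics/scenecrop.png

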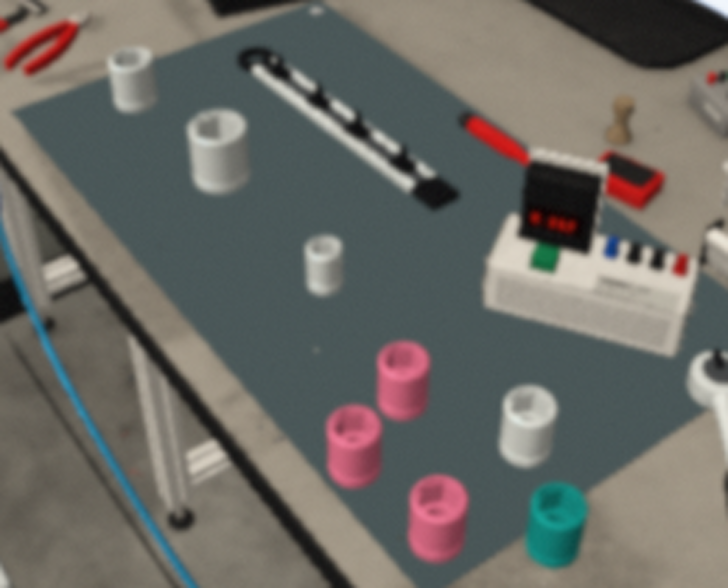

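```bash
python3 - <<'E'
from h import *
s,fr=pickle.load(open("fr0.pkl","rb"))
H=dict(XL=.056,L=.05,M=.045,S=.04)
def blobs(f,guess):
    im=f["pixels"].astype(int)
    # mat is bluish-grey dark; sockets bright neutral
    hsv=cv2.cvtColor(f["pixels"],cv2.COLOR_RGB2HSV)
    m=((hsv[...,2]>120)|(hsv[...,1]<30)).astype(np.uint8)
    out={}
    for k,(u,v) in guess.items():
        r=22 if f is fr["top"] else 26
        sub=m[v-r:v+r,u-r:u+r]
        n,l,st,c=cv2.connectedComponentsWithStats(sub)
        i=1+np.argmax(st[1:,4]); 
        cs,_=cv2.findContours((l==i).astype(np.uint8),cv2.RETR_EXTERNAL,cv2.CHAIN_APPROX_NONE)
        ct=max(cs,key=cv2.contourArea); M=cv2.moments(ct)
        (rx,ry),rw,ang=cv2.minAreaRect(ct)
        out[k]=(M["m10"]/M["m00"]+u-r,M["m01"]/M["m00"]+v-r)
        print(k,np.round(out[k],1),"minrect",np.round(rw,1)+1,round(ang),"area",cv2.contourArea(ct))
    return out
b1=blobs(fr["top"],dict(XL=(262,216),L=(193,221),S=(340,217),M=(438,208)))
b2=blobs(fr["scene"],dict(XL=(278,184),L=(247,158),S=(316,224),M=(388,281)))
for k in b1:
    print(k,plane(fr["top"],[b1[k]],H[k]/2).round(4),plane(fr["scene"],[b2[k]],H[k]/2).round(4))
f=fr["top"]; hsv=cv2.cvtColor(f["pixels"],cv2.COLOR_RGB2HSV)
big=cv2.resize(f["pixels"][140:182,190:335,::-1],None,fx=5.5,fy=5.5,interpolation=cv2.INTER_CUBIC)
cv2.imwrite("pics/rail.png",big)
m=(hsv[...,2]<75).astype(np.uint8)
n,l,st,c=cv2.connectedComponentsWithStats(m)
for i in range(1,n):
    if 190<c[i][0]<335 and 140<c[i][1]<182 and st[i][4]>10: print(st[i],c[i].round(1),plane(f,[c[i]],0.012).round(4))
E
```

```text
XL [261.6 215.7] minrect [44. 44.] 90 area 1830.5
L [194.8 223.2] minrect [44. 44.] 90 area 1325.5
S [339.5 216.5] minrect [44. 44.] 90 area 1846.0
M [436.5 208.5] minrect [44. 44.] 90 area 1664.0
XL [277.6 183.6] minrect [33. 24.] 90 area 628.5
L [244.2 147.1] minrect [39. 52.] 90 area 1372.0
S [315.1 224.3] minrect [24. 16.] 90 area 295.0
M [388.  281.7] minrect [22.3 32.2] 5 area 548.5
XL [[0.4704 0.1222 0.028 ]] [[0.4688 0.1185 0.028 ]]
L [[0.4564 0.2723 0.025 ]] [[0.4816 0.327  0.025 ]]
S [[ 0.466  -0.0512  0.02  ]] [[ 0.4642 -0.0507  0.02  ]]
M [[ 0.4798 -0.267   0.0225]] [[ 0.4827 -0.2669  0.0225]]
[315 152  15  13 163] [322.7 157.6] [[ 0.6023 -0.0162  0.012 ]]
[300 155   9   7  51] [303.8 158.2] [[0.6017 0.0271 0.012 ]]
[195 157  17  16 127] [202.4 164.3] [[0.5925 0.2605 0.012 ]]
[271 157   9   7  54] [275.  159.8] [[0.5996 0.0933 0.012 ]]
[245 159   9   6  49] [249.1 161.5] [[0.5967 0.1528 0.012 ]]
[217 160   9   7  53] [220.7 162.9] [[0.595  0.2182 0.012 ]]
```

View pics/rail.png

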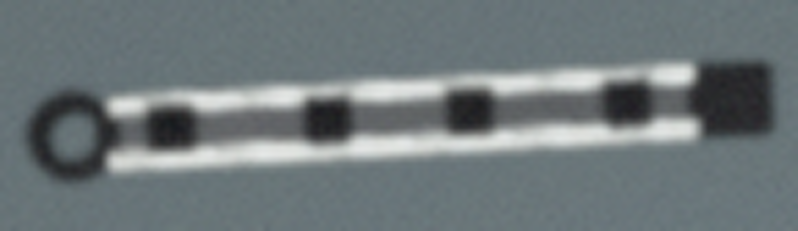

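The rail crop shows the eye (ring) at the left end (202,164), four studs at (221,163), (249,161), (275,160) and (304,158), and the plain cap at (323,158). I'll refine the socket masks.

```bash
python3 - <<'E'
from h import *
s,fr=pickle.load(open("fr0.pkl","rb"))
H=dict(XL=.056,L=.05,M=.045,S=.04)
def blobs(f,guess,r):
    im=cv2.cvtColor(f["pixels"],cv2.COLOR_RGB2LAB).astype(float)
    out={}
    for k,(u,v) in guess.items():
        sub=im[v-r:v+r,u-r:u+r]; mat=np.median(np.r_[im[v-r:v+r,u-r],im[v-r:v+r,u+r]],axis=0)
        d=np.linalg.norm(sub-mat,axis=2)
        m=(d>22).astype(np.uint8)
        n,l,st,c=cv2.connectedComponentsWithStats(m)
        i=l[r,r] or 1+np.argmax(st[1:,4])
        cs,_=cv2.findContours((l==i).astype(np.uint8),cv2.RETR_EXTERNAL,cv2.CHAIN_APPROX_NONE)
        ct=max(cs,key=cv2.contourArea); M=cv2.moments(ct)
        _,rw,ang=cv2.minAreaRect(ct)
        out[k]=(M["m10"]/M["m00"]+u-r,M["m01"]/M["m00"]+v-r)
        print(k,mat,np.round(out[k],1),"minrect",np.round(rw,1)+1,round(ang),"area",cv2.contourArea(ct))
    return out
b1=blobs(fr["top"],dict(XL=(262,216),L=(193,221),S=(340,217),M=(437,208)),17)
b2=blobs(fr["scene"],dict(XL=(278,184),L=(247,158),S=(316,224),M=(388,281)),20)
for k in b1:
    print(k,plane(fr["top"],[b1[k]],H[k]/2).round(4),plane(fr["scene"],[b2[k]],H[k]/2).round(4))
E
```

```text
XL [126. 124. 124.] [262.4 216.3] minrect [26. 25.] 90 area 467.5
L [123. 124. 124.] [192.9 220.9] minrect [24.2 21.4] 68 area 345.0
S [128. 124. 124.] [339.6 217.3] minrect [15. 15.] 90 area 148.0
M [125. 124. 124.] [437.9 207.8] minrect [18. 21.] 90 area 253.0
XL [ 92. 123. 126.] [276.7 183.1] minrect [32. 23.] 90 area 531.5
L [ 93. 124. 127.] [244.2 149.9] minrect [33. 40.] 90 area 794.0
S [ 92. 123. 126.] [314.8 223.8] minrect [23. 15.] 90 area 252.0
M [ 92. 123. 126.] [387.7 281.4] minrect [21.4 31.5] 6 area 490.0
XL [[0.469  0.1203 0.028 ]] [[0.4681 0.1218 0.028 ]]
L [[0.4617 0.2768 0.025 ]] [[0.475  0.3134 0.025 ]]
S [[ 0.4642 -0.0514  0.02  ]] [[ 0.4648 -0.0488  0.02  ]]
M [[ 0.4813 -0.2701  0.0225]] [[ 0.4829 -0.2659  0.0225]]
```

Chosen by size (blob widths are about 25, 21, 18 and 15 px for XL, L, M and S):

| Socket | Pixel | World x, y (m) | Target stud x, y (m) |
|---|---|---|---|
| XL | (262,216) | (0.469, 0.121) | (0.595, 0.217), next to the eye |
| L | (193,221) | (0.462, 0.277) | (0.597, 0.153) |
| M | (438,208) | (0.482, -0.268) | (0.600, 0.093) |
| S | (340,217) | (0.464, -0.050) | (0.602, 0.027) |

The pink and turquoise ones and the white ratchet head (456,146) are not targets. I'll move above XL with the jaws across the rail.

```bash
cat > plan.py <<'E'
# usage: plan.py x y z [step_m]  -> rows in tool units toward target with jaws across rail (tool y yaw = -178 deg)
import sys; from h import *
from station import arm
s=arm.get_state(); x,y,z=map(float,sys.argv[1:4]); step=float(sys.argv[4]) if len(sys.argv)>4 else .038
A=R.from_euler('xyz',s["ee_rot"]); p=np.array(s["eef_pos"]); 
a=np.deg2rad(-178); ty=np.array([np.cos(a),np.sin(a),0]); tx=np.array([0,0,-1.]); B=R.from_matrix(np.c_[tx,ty,np.cross(tx,ty)])
tgt=np.array([x,y,z]); rv=(A.inv()*B).as_rotvec(); n=int(np.ceil(max(np.linalg.norm(tgt-p)/step,np.rad2deg(np.linalg.norm(rv))/4,1)))
print("t",round(s["t"],2),"pos",p.round(4),"w",round(s["width"],4),"F",s["force"].round(1),"rot left",np.rad2deg(rv).round(2),"n",n)
for i in range(min(n,int(sys.argv[5]) if len(sys.argv)>5 else 20)):
    Ai=A*R.from_rotvec(rv*i/n); d=Ai.inv().apply((tgt-p)/n)/.04
    print(np.r_[d,np.rad2deg(rv/n)/4].round(2).tolist())
E
python3 plan.py 0.469 0.121 0.2
```

```text
t 0.15 pos [0.2338 0.6329 0.2258] w 0.0879 F [0.1 0.6 0.3] rot left [ 6.773e+01 -4.000e-02 -6.000e-02] n 17
[0.04, 0.59, -0.59, 1.0, -0.0, -0.0]
[0.04, 0.54, -0.62, 1.0, -0.0, -0.0]
[0.04, 0.5, -0.66, 1.0, -0.0, -0.0]
[0.04, 0.45, -0.69, 1.0, -0.0, -0.0]
[0.04, 0.4, -0.72, 1.0, -0.0, -0.0]
[0.04, 0.35, -0.75, 1.0, -0.0, -0.0]
[0.04, 0.3, -0.77, 1.0, -0.0, -0.0]
[0.04, 0.24, -0.79, 1.0, -0.0, -0.0]
[0.04, 0.19, -0.81, 1.0, -0.0, -0.0]
[0.04, 0.13, -0.82, 1.0, -0.0, -0.0]
[0.04, 0.08, -0.83, 1.0, -0.0, -0.0]
[0.04, 0.02, -0.83, 1.0, -0.0, -0.0]
[0.04, -0.04, -0.83, 1.0, -0.0, -0.0]
[0.04, -0.1, -0.82, 1.0, -0.0, -0.0]
[0.04, -0.15, -0.81, 1.0, -0.0, -0.0]
[0.04, -0.21, -0.8, 1.0, -0.0, -0.0]
[0.04, -0.27, -0.78, 1.0, -0.0, -0.0]
```

Emit:
{"api": "carry_out", "payload": {"deltas": [[0.04,0.6,-0.6,1,0,0],[0.04,0.54,-0.62,1,0,0],[0.04,0.5,-0.66,1,0,0],[0.04,0.45,-0.7,1,0,0],[0.04,0.4,-0.72,1,0,0]], "hand": 0}}

```text
t: 0.65
eef_pos: [0.3027, 0.4791, 0.2145]
ee_rot: [2.058, 1.565, -1.794]
force: [0.4, 0.9, 0.4]
width: 0.0877
```

Emit:
{"api": "carry_out", "payload": {"deltas": [[0.04,0.35,-0.75,1,0,0],[0.04,0.3,-0.77,1,0,0],[0.04,0.24,-0.8,1,0,0],[0.04,0.2,-0.8,1,0,0],[0.04,0.13,-0.82,1,0,0]]}}

```text
t: 1.15
eef_pos: [0.3707, 0.3199, 0.2062]
ee_rot: [2.342, 1.564, -1.874]
force: [0.7, 0.7, -0.5]
width: 0.0874
```

```bash
python3 plan.py 0.469 0.121 0.2
```

```text
t 1.15 pos [0.3707 0.3199 0.2062] w 0.0874 F [ 0.7  0.7 -0.5] rot left [26.45 -0.32 -0.2 ] n 7
[0.03, 0.03, -0.79, 0.94, -0.01, -0.01]
[0.03, -0.02, -0.79, 0.94, -0.01, -0.01]
[0.02, -0.07, -0.79, 0.94, -0.01, -0.01]
[0.02, -0.13, -0.78, 0.94, -0.01, -0.01]
[0.02, -0.18, -0.77, 0.94, -0.01, -0.01]
[0.02, -0.23, -0.76, 0.94, -0.01, -0.01]
[0.02, -0.28, -0.74, 0.94, -0.01, -0.01]
```

Emit:
{"api": "carry_out", "payload": {"deltas": [[0.03,0.03,-0.8,1,0,0],[0.03,-0.02,-0.8,1,0,0],[0.02,-0.07,-0.8,0.95,0,0],[0.02,-0.13,-0.8,0.95,0,0],[0.02,-0.18,-0.77,0.95,0,0]]}}

```text
t: 1.65
eef_pos: [0.4408, 0.1683, 0.2019]
ee_rot: [2.647, 1.565, -1.922]
force: [0.4, 0.1, -0.6]
width: 0.0875
```

Emit:
{"api": "carry_out", "payload": {"deltas": [[0.02,-0.23,-0.75,0.95,0,0],[0.02,-0.28,-0.7,0.9,0,0],[0,0,0,0,0,0]]}}

```text
t: 1.95
eef_pos: [0.4685, 0.1075, 0.2002]
ee_rot: [2.71, 1.564, -1.998]
force: [-0.4, -0.0, -0.6]
width: 0.0879
```

```bash
python3 plan.py 0.469 0.121 0.2; cat > snap.py <<'E'
import sys; from h import *
from station import arm,cams
s=arm.get_state(); n=sys.argv[1]; f=cams.grab_frame("wrist"); pickle.dump((s,f),open(n+".pkl","wb"))
cv2.imwrite(f"pics/{n}.png",f["pixels"][:,:,::-1])
E
python3 snap.py w1
```

```text
t 1.95 pos [0.4685 0.1075 0.2002] w 0.0879 F [-0.4 -0.  -0.6] rot left [-1.74 -0.35 -0.17] n 1
[0.0, -0.01, 0.34, -0.44, -0.09, -0.04]
```

View pics/w1.png

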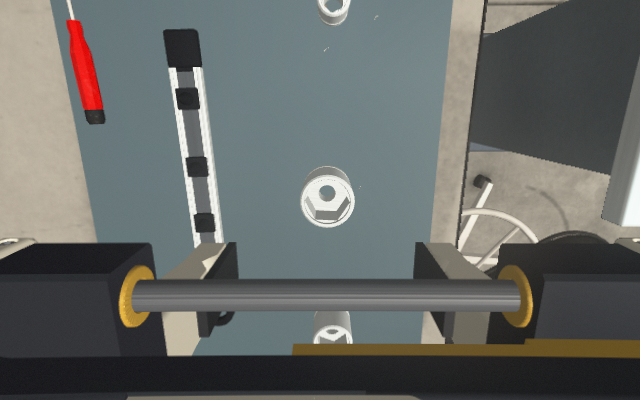

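The wrist view shows XL at (328,200), S at (333,8), the front of L at (333,330), the cap at (183,48), and studs at (187,98), (197,166) and (204,222). I'll compute world positions from these.

```bash
python3 - <<'E'
from h import *
s,f=pickle.load(open("w1.pkl","rb")); T=wristT(s,f)
hsv=cv2.cvtColor(f["pixels"],cv2.COLOR_RGB2HSV)
m=((hsv[...,1]<35)&(hsv[...,2]>90)).astype(np.uint8)
n,l,st,c=cv2.connectedComponentsWithStats(m[150:240,270:390]); i=1+np.argmax(st[1:,4])
cs,_=cv2.findContours((l==i).astype(np.uint8),cv2.RETR_EXTERNAL,cv2.CHAIN_APPROX_NONE)
ct=max(cs,key=cv2.contourArea).reshape(-1,2)+[270,150]
print(ct.min(0),ct.max(0))
# rim: lower half of silhouette
low=ct[ct[:,1]>203]; e=cv2.minEnclosingCircle(low.astype(np.float32)); print(e)
# least-squares circle on lower points
A=np.c_[2*low,np.ones(len(low))]; b=(low**2).sum(1); q=np.linalg.lstsq(A,b,rcond=None)[0]; print(q[:2],np.sqrt(q[2]+q[:2]@q[:2]))
print("XL",plane(f,[q[:2]],.056,T).round(4))
hs=(hsv[...,2]<70).astype(np.uint8)
n,l,st,c=cv2.connectedComponentsWithStats(hs)
for i in range(1,n):
    if 160<c[i][0]<215 and c[i][1]<240 and st[i][4]>100: print(st[i],c[i].round(1),plane(f,[c[i]],.012,T).round(4))
cv2.imwrite("pics/w1c.png",cv2.resize(f["pixels"][20:240,150:380,::-1],None,fx=2.5,fy=2.5))
E
```

```text
[285 161] [389 239]
((338.85662841796875, 222.43069458007812), 51.55080032348633)
[340.49475234 200.93576131] 42.161313918563096
XL [[0.4542 0.1151 0.056 ]]
[ 163   29   39   43 1373] [182.3  48.8] [[ 0.5989 -0.0166  0.012 ]]
[176  88  24  22 465] [187.3  98.4] [[0.5991 0.0266 0.012 ]]
[186 156  22  21 388] [196.8 166.3] [[0.5968 0.0915 0.012 ]]
[194 213  21  19 350] [204.1 222.1] [[0.5949 0.1505 0.012 ]]
```

View pics/w1c.png

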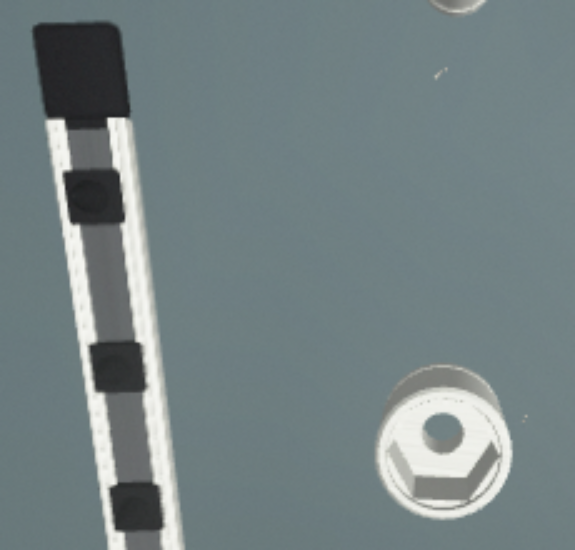

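```bash
cat > sock.py <<'E'
# sock.py name u v half height : bright silhouette round u,v -> fit circle to the near (lower) rim half
import sys; from h import *
n,u,v,r,h=sys.argv[1],*map(float,sys.argv[2:6]); u,v,r=int(u),int(v),int(r)
s,f=pickle.load(open(n+".pkl","rb")); T=wristT(s,f)
L=cv2.cvtColor(f["pixels"],cv2.COLOR_RGB2LAB).astype(float)
sub=L[max(v-r,0):v+r,u-r:u+r]; mat=np.median(np.r_[sub[:,0],sub[:,-1]],axis=0); 
m=(np.linalg.norm(sub-mat,axis=2)>30).astype(np.uint8)
cs,_=cv2.findContours(m,cv2.RETR_EXTERNAL,cv2.CHAIN_APPROX_NONE)
ct=max(cs,key=cv2.contourArea).reshape(-1,2)+[u-r,max(v-r,0)]
print("bbox",ct.min(0),ct.max(0),"mat",mat)
low=ct[ct[:,1]>ct[:,1].max()-.42*np.ptp(ct[:,0])]
A=np.c_[2*low,np.ones(len(low))]; q=np.linalg.lstsq(A,(low**2).sum(1),rcond=None)[0]; rad=np.sqrt(q[2]+q[:2]@q[:2])
P=plane(f,[q[:2]],h,T)[0]; E=plane(f,[q[:2]+[rad,0]],h,T)[0]
print("circle",q[:2].round(1),rad.round(1),"world",P.round(4),"radius mm",(1e3*np.linalg.norm(P-E)).round(1))
E
python3 sock.py w1 328 197 38 .056
python3 - <<'E'
from h import *
s,f=pickle.load(open("w1.pkl","rb")); T=wristT(s,f)
print(plane(f,[[327.6,201.4]],.056,T).round(4))
E
```

```text
bbox [300 167] [354 227] mat [133. 123. 125.]
circle [327.1 199.8] 27.2 world [0.4663 0.1141 0.056 ] radius mm 24.5
[[0.4659 0.1156 0.056 ]]
```

```bash
python3 plan.py 0.467 0.118 0.095
```

```text
t 2.0 pos [0.4682 0.1084 0.2003] w 0.087 F [ 0.4 -0.4 -0.3] rot left [-1.65 -0.33 -0.16] n 3
[0.88, 0.01, 0.08, -0.14, -0.03, -0.01]
[0.88, 0.01, 0.08, -0.14, -0.03, -0.01]
[0.88, 0.01, 0.08, -0.14, -0.03, -0.01]
```

Emit:
{"api": "carry_out", "payload": {"deltas": [[0.88,0.01,0.08,-0.14,-0.03,-0.01],[0.88,0.01,0.08,-0.14,-0.03,-0.01],[0.88,0.01,0.08,-0.14,-0.03,-0.01],[0,0,0,0,0,0],[0,0,0,0,0,0]]}}

```text
t: 2.5
eef_pos: [0.4676, 0.1206, 0.0942]
ee_rot: [-0.91, 1.566, 0.702]
force: [0.4, -0.4, -0.0]
width: 0.0877
```

```bash
python3 plan.py 0.467 0.118 0.026; python3 snap.py w2
```

```text
t 2.5 pos [0.4676 0.1206 0.0942] w 0.0877 F [ 0.4 -0.4 -0. ] rot left [0.32 0.17 0.22] n 2
[0.85, 0.01, -0.03, 0.04, 0.02, 0.03]
[0.85, 0.01, -0.03, 0.04, 0.02, 0.03]
```

View pics/w2.png

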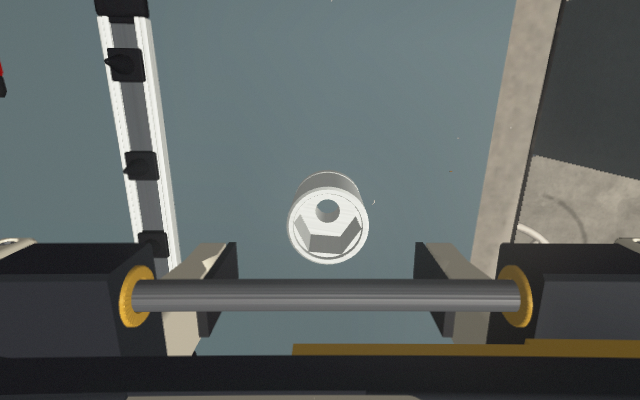

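```bash
python3 sock.py w2 328 218 55 .056
python3 - <<'E'
from h import *
s,f=pickle.load(open("w2.pkl","rb")); T=wristT(s,f)
# TCP and grasp point pixel; pads
A=np.eye(4);
he=f["hand_eye"]
for P in [(0,0,0),(-.019,0,0),(0,.044,0),(0,-.044,0),(0,.044,.0095),(0,.044,-.0095),(0,-.044,-.0095)]: print(P,proj(f,[P],he).round(1))
hsv=cv2.cvtColor(f["pixels"],cv2.COLOR_RGB2HSV)
n,l,st,c=cv2.connectedComponentsWithStats((hsv[...,2]<70).astype(np.uint8))
for i in range(1,n):
    if 90<c[i][0]<175 and c[i][1]<240 and st[i][4]>100: print(st[i],c[i].round(1),plane(f,[c[i]],.012,T).round(4))
E
```

```text
bbox [287 172] [368 264] mat [127. 123. 125.]
circle [327.7 222.1] 41.6 world [0.4664 0.1127 0.056 ] radius mm 24.8
(0, 0, 0) [[324.8 262.5]]
(-0.019, 0, 0) [[324.7 281.4]]
(0, 0.044, 0) [[413.6 262.5]]
(0, -0.044, 0) [[236.  262.7]]
(0, 0.044, 0.0095) [[412.3 279.8]]
(0, 0.044, -0.0095) [[414.9 244.7]]
(0, -0.044, -0.0095) [[234.6 244.9]]
[  94    0   55   24 1045] [121.6   9.7] [[ 0.5973 -0.0044  0.012 ]]
[ 104   48   41   35 1147] [125.8  64.3] [[0.599  0.0266 0.012 ]]
[123 151  36  29 874] [141.3 165.1] [[0.5966 0.0914 0.012 ]]
```

```bash
cat > sock.py <<'E'
# sock.py name u v half height radius: silhouette's lower (near) half back-projected on rim plane, circle of known radius fitted
import sys; from h import *; from scipy.optimize import least_squares
n,u,v,r,h,ra=sys.argv[1],*map(float,sys.argv[2:7]); u,v,r=int(u),int(v),int(r)
s,f=pickle.load(open(n+".pkl","rb")); T=wristT(s,f)
L=cv2.cvtColor(f["pixels"],cv2.COLOR_RGB2LAB).astype(float)
y0=max(v-r,0); sub=L[y0:v+r,u-r:u+r]; mat=np.median(np.r_[sub[:,0],sub[:,-1]],axis=0)
m=(np.linalg.norm(sub-mat,axis=2)>30).astype(np.uint8)
cs,_=cv2.findContours(m,cv2.RETR_EXTERNAL,cv2.CHAIN_APPROX_NONE)
ct=max(cs,key=cv2.contourArea).reshape(-1,2)+[u-r,y0]
low=ct[ct[:,1]>ct[:,1].max()-.42*np.ptp(ct[:,0])]
P=plane(f,low,h,T)[:,:2]
z=least_squares(lambda q:np.hypot(*(P-q[:2]).T)-q[2],[*P.mean(0),ra],loss='soft_l1',f_scale=.0005)
print("bbox",ct.min(0),ct.max(0),"world",z.x[:2].round(4),"radius mm",(1e3*z.x[2]).round(1),"rms mm",1e3*np.sqrt(np.mean(z.fun**2)).round(5), "rel tool pos", (z.x[:2]-s["eef_pos"][:2]).round(4))
E
python3 sock.py w2 328 218 55 .056 .025;python3 sock.py w1 328 197 38 .056 .025
```

```text
bbox [287 172] [368 264] world [0.4663 0.1153] radius mm 24.4 rms mm 0.19 rel tool pos [-0.0013 -0.0053]
bbox [300 167] [354 227] world [0.4663 0.1158] radius mm 24.3 rms mm 0.25 rel tool pos [-0.0022  0.0083]
```

The finger corners appear where the hand-eye calibration predicts (415,243), so I'll trust the wrist view: XL is at (0.4663, 0.1155). Going down now.

```bash
python3 plan.py 0.4663 0.1158 0.016 .03
```

```text
t 2.55 pos [0.4674 0.1205 0.0943] w 0.0878 F [-0.6  0.4 -0.4] rot left [0.3  0.19 0.21] n 3
[0.65, 0.01, -0.04, 0.03, 0.02, 0.02]
[0.65, 0.01, -0.04, 0.03, 0.02, 0.02]
[0.65, 0.01, -0.04, 0.03, 0.02, 0.02]
```

Emit:
{"api": "carry_out", "payload": {"deltas": [[0.5,0.02,-0.1,0.03,0.02,0.02],[0.5,0.01,-0.03,0.03,0.02,0.02],[0.5,0,0,0,0,0],[0.35,0,0,0,0,0],[0,0,0,0,0,0]]}}

```text
t: 3.05
eef_pos: [0.4734, 0.1208, 0.0281]
ee_rot: [-1.058, 1.553, 0.552]
force: [-0.3, 0.4, 0.9]
width: 0.0879
```

```bash
python3 plan.py 0.4663 0.1158 0.016 .03
```

```text
t 3.05 pos [0.4734 0.1208 0.0281] w 0.0879 F [-0.3  0.4  0.9] rot left [0.25 0.5  0.89] n 1
[0.3, 0.19, -0.12, 0.06, 0.13, 0.22]
```

Emit:
{"api": "carry_out", "payload": {"deltas": [[0.2,0.2,-0.15,0.06,0.13,0.25],[0.1,0,0,0,0,0],[0,0,0,0,0,0]]}}

```text
t: 3.35
eef_pos: [0.4674, 0.1158, 0.0189]
ee_rot: [-0.682, 1.568, 0.925]
force: [-0.2, -0.1, -1.2]
width: 0.0877
```

```bash
python3 plan.py 0.4663 0.1158 0.016 .03
```

```text
t 3.35 pos [0.4674 0.1158 0.0189] w 0.0877 F [-0.2 -0.1 -1.2] rot left [0.04 0.11 0.09] n 1
[0.07, 0.03, -0.0, 0.01, 0.03, 0.02]
```

Emit:
{"api": "carry_out", "payload": {"deltas": [[0.07,0.03,0,0,0.03,0.02],[0,0,0,0,0,0],[0,0,0,0,0,0],[0,0,0,0,0,0],[0,0,0,0,0,0]], "hand": 1, "newtons": 35}}

```text
t: 3.85
eef_pos: [0.467, 0.1164, 0.0173]
ee_rot: [-1.181, 1.568, 0.425]
force: [0.5, 0.1, -0.2]
width: 0.0531
```

Emit:
{"api": "carry_out", "payload": {"deltas": [[0,0,0,0,0,0],[0,0,0,0,0,0],[0,0,0,0,0,0]]}}

```text
t: 4.15
eef_pos: [0.467, 0.1164, 0.0173]
ee_rot: [-1.171, 1.568, 0.436]
force: [-0.9, -0.1, -0.2]
width: 0.0495
```

Emit:
{"api": "carry_out", "payload": {"deltas": [[-0.5,0,0,0,0,0],[-0.8,0,0,0,0,0],[-0.7,0,0,0,0,0],[0,0,0,0,0,0]]}}

```text
t: 4.55
eef_pos: [0.4641, 0.1147, 0.0971]
ee_rot: [2.095, 1.565, -2.582]
force: [-0.1, 0.4, -3.6]
width: 0.0498
```

```bash
python3 snap.py w3; python3 plan.py 0.5945 0.18 0.1
```

```text
t 4.6 pos [0.463  0.1142 0.0953] w 0.0495 F [-0.3  0.4 -4.9] rot left [-0.05 -0.21 -0.42] n 4
[-0.04, -0.83, 0.38, -0.0, -0.01, -0.03]
[-0.03, -0.84, 0.38, -0.0, -0.01, -0.03]
[-0.03, -0.84, 0.38, -0.0, -0.01, -0.03]
[-0.03, -0.84, 0.38, -0.0, -0.01, -0.03]
```

View pics/w3.png

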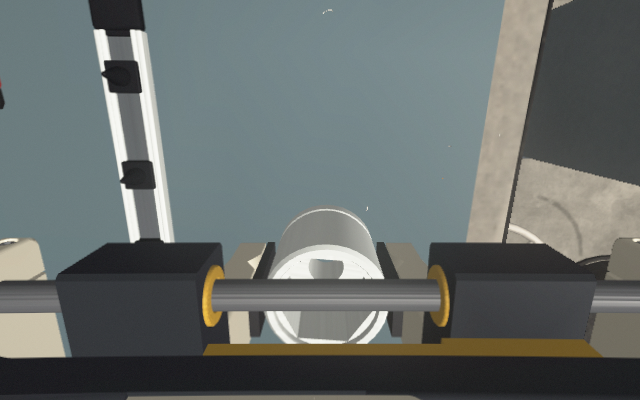

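The wrist view shows XL held between the pads, its rim spanning about (264-390, 247-347). I'll check its offset along the pads.

```bash
python3 - <<'E'
from h import *
s,f=pickle.load(open("w3.pkl","rb")); he=f["hand_eye"]
for dz in (-.004,-.002,0,.002,.004):
    a=np.linspace(0,2*np.pi,73); P=np.c_[np.full(73,-.039),.025*np.cos(a),dz+.025*np.sin(a)]
    q=proj(f,P,he); print(dz,q.min(0).round(1),q.max(0).round(1))
im=f["pixels"][200:380,230:430,::-1]; cv2.imwrite("pics/w3c.png",cv2.resize(im,None,fx=3,fy=3))
E
```

```text
-0.004 [259.5 236.8] [389.7 352.8]
-0.002 [259.7 241.9] [389.4 357. ]
0 [260. 247.] [389.2 361.2]
0.002 [260.3 252. ] [388.9 365.3]
0.004 [260.5 257. ] [388.7 369.5]
```

View pics/w3c.png

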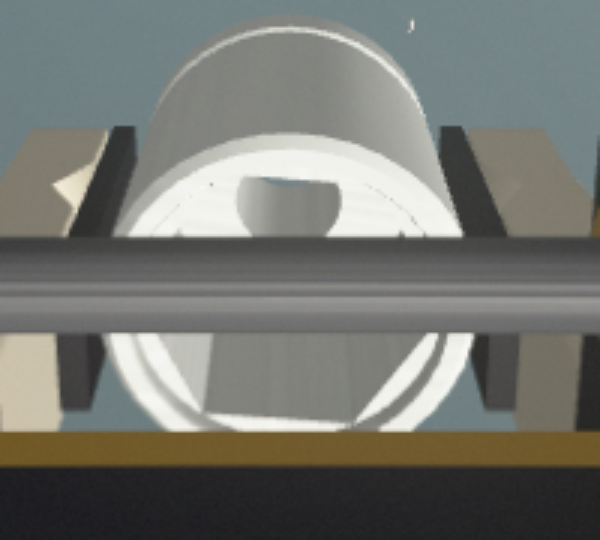

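```bash
python3 plan.py 0.47 0.195 0.17
```

```text
t 4.6 pos [0.463  0.1142 0.0953] w 0.0495 F [-0.3  0.4 -4.9] rot left [-0.05 -0.21 -0.42] n 3
[-0.63, -0.08, 0.67, -0.0, -0.02, -0.03]
[-0.62, -0.08, 0.67, -0.0, -0.02, -0.03]
[-0.62, -0.08, 0.67, -0.0, -0.02, -0.03]
```

Emit:
{"api": "carry_out", "payload": {"deltas": [[-0.63,-0.1,0.67,0,-0.02,-0.05],[-0.63,-0.1,0.67,0,-0.02,-0.05],[-0.63,-0.1,0.67,0,-0.02,-0.03],[0,0,0,0,0,0],[0,0,0,0,0,0]]}}

```text
t: 5.1
eef_pos: [0.4676, 0.1946, 0.1639]
ee_rot: [2.028, 1.558, -2.655]
force: [-1.1, -0.8, -4.3]
width: 0.0494
```

```bash
python3 snap.py w4; cat > studs.py <<'E'
import sys; from h import *
s,f=pickle.load(open(sys.argv[1]+".pkl","rb")); T=wristT(s,f)
hsv=cv2.cvtColor(f["pixels"],cv2.COLOR_RGB2HSV)
n,l,st,c=cv2.connectedComponentsWithStats((hsv[...,2]<70).astype(np.uint8))
for i in range(1,n):
    P=plane(f,[c[i]],.012,T)[0]
    if .57<P[0]<.62 and -.06<P[1]<.3 and 100<st[i][4]<3000: print(st[i],c[i].round(1),P.round(4))
E
python3 studs.py w4; python3 plan.py 0.593 0.216 0.1
```

```text
[157  54  27  26 630] [170.   66.5] [0.5968 0.0927 0.012 ]
[166 128  26  23 526] [178.9 139.2] [0.5949 0.1517 0.012 ]
[176 200  24  22 447] [187.8 210.2] [0.5924 0.2164 0.012 ]
t 5.15 pos [0.468  0.1946 0.1641] w 0.0496 F [ 1.3 -0.  -3.5] rot left [-0.31 -0.32 -0.62] n 4
[0.39, -0.79, 0.11, -0.02, -0.02, -0.04]
[0.39, -0.79, 0.11, -0.02, -0.02, -0.04]
[0.4, -0.79, 0.11, -0.02, -0.02, -0.04]
[0.4, -0.79, 0.11, -0.02, -0.02, -0.04]
```

View pics/w4.png

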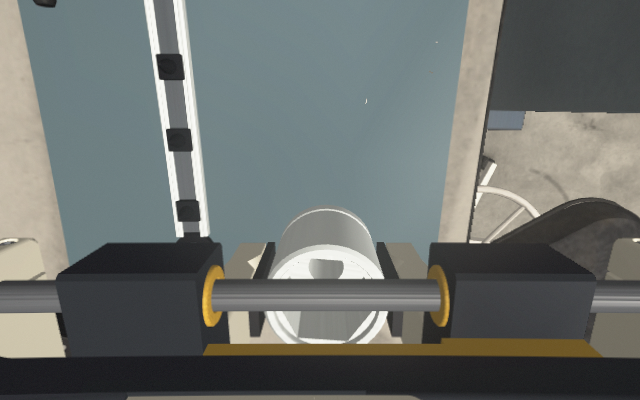

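The wrist view shows three studs at (170,67), (179,139) and (188,210). That puts the XL stud at (0.593, 0.216), which agrees with the extrapolation.

Emit:
{"api": "carry_out", "payload": {"deltas": [[0.3,-0.8,0.13,-0.02,-0.03,-0.08],[0.3,-0.8,0.13,-0.02,-0.03,-0.08],[0.35,-0.8,0.13,-0.02,-0.02,-0.04],[0.4,-0.75,0.13,-0.02,-0.02,-0.04],[0,0,0,0,0,0]]}}

```text
t: 5.65
eef_pos: [0.5929, 0.2147, 0.099]
ee_rot: [2.327, 1.566, -2.352]
force: [-1.5, -1.8, -4.4]
width: 0.0496
```

```bash
python3 plan.py 0.593 0.217 0.07 
```

```text
t 5.65 pos [0.5929 0.2147 0.099 ] w 0.0496 F [-1.5 -1.8 -4.4] rot left [-0.09 -0.19 -0.2 ] n 1
[0.73, -0.01, 0.06, -0.02, -0.05, -0.05]
```

Emit:
{"api": "carry_out", "payload": {"deltas": [[0.4,0.02,0.06,-0.02,-0.05,0.0],[0.3,0.02,0,0,0,0.02],[0,0,0,0,0,0]]}}

```text
t: 5.95
eef_pos: [0.5886, 0.2129, 0.0643]
ee_rot: [1.924, 1.557, -2.757]
force: [-0.5, -0.5, -4.1]
width: 0.0495
```

```bash
python3 plan.py 0.593 0.217 0.05 .02
```

```text
t 5.95 pos [0.5886 0.2129 0.0643] w 0.0495 F [-0.5 -0.5 -4.1] rot left [-0.22 -0.28 -0.77] n 1
[0.36, -0.12, 0.1, -0.05, -0.07, -0.19]
```

Emit:
{"api": "carry_out", "payload": {"deltas": [[0,-0.12,0.1,-0.05,-0.07,-0.2],[0,0,0,0,0,0]]}}

```text
t: 6.15
eef_pos: [0.593, 0.2166, 0.0642]
ee_rot: [-2.118, 1.57, -0.513]
force: [0.2, -0.2, -3.7]
width: 0.0497
```

```bash
python3 plan.py 0.593 0.217 0.045 .02
```

```text
t 6.15 pos [0.593  0.2166 0.0642] w 0.0497 F [ 0.2 -0.2 -3.7] rot left [-0.01 -0.03  0.05] n 1
[0.48, 0.0, 0.01, -0.0, -0.01, 0.01]
```

Emit:
{"api": "carry_out", "payload": {"deltas": [[0.25,0,0.01,0,0,0],[0.2,-0.01,0,0,0,0],[0,-0.03,0,0,0,-0.04]]}}

```text
t: 6.45
eef_pos: [0.5952, 0.2179, 0.0469]
ee_rot: [-1.36, 1.564, 0.246]
force: [-0.2, -0.2, -3.8]
width: 0.0494
```

```bash
python3 plan.py 0.593 0.217 0.03 .02
```

```text
t 6.45 pos [0.5952 0.2179 0.0469] w 0.0494 F [-0.2 -0.2 -3.8] rot left [0.04 0.08 0.39] n 1
[0.42, 0.06, -0.02, 0.01, 0.02, 0.1]
```

Emit:
{"api": "carry_out", "payload": {"deltas": [[0.2,0.06,-0.02,0,0.02,0.1],[0.2,0,0,0,0,0],[0,0,0,0,0,0]]}}

```text
t: 6.75
eef_pos: [0.5928, 0.2171, 0.0296]
ee_rot: [1.393, 1.57, 3.0]
force: [-0.5, 0.2, -3.8]
width: 0.0496
```

```bash
python3 plan.py 0.593 0.217 0.03 .02
```

```text
t 6.75 pos [0.5928 0.2171 0.0296] w 0.0496 F [-0.5  0.2 -3.8] rot left [ 0.05  0.   -0.02] n 1
[-0.01, -0.01, -0.0, 0.01, 0.0, -0.01]
```

The force shows no side load and the underside is about at the seat. Releasing now.

Emit:
{"api": "carry_out", "payload": {"deltas": [[0,0,0,0,0,0],[0,0,0,0,0,0],[0,0,0,0,0,0],[0,0,0,0,0,0]], "hand": 0}}

```text
t: 7.15
eef_pos: [0.5947, 0.218, 0.0315]
ee_rot: [-1.189, 1.567, 0.418]
force: [-0.2, 0.7, -0.2]
width: 0.0759
```

Emit:
{"api": "carry_out", "payload": {"deltas": [[-0.4,0,0,0,0,0],[-0.9,0,0,0,0,0],[-1,0,0,0,0,0],[-0.6,0,0,0,0,0],[0,0,0,0,0,0]]}}

```text
t: 7.65
eef_pos: [0.5949, 0.2177, 0.1529]
ee_rot: [-1.343, 1.566, 0.265]
force: [-0.6, -0.7, -0.3]
width: 0.0878
```

```bash
python3 snap.py w5; python3 plan.py 0.459 0.27 0.17
```

```text
t 7.7 pos [0.5942 0.2175 0.1514] w 0.0874 F [-0.4  0.8  0.4] rot left [0.11 0.03 0.17] n 4
[-0.12, 0.83, 0.36, 0.01, 0.0, 0.01]
[-0.12, 0.83, 0.36, 0.01, 0.0, 0.01]
[-0.12, 0.83, 0.36, 0.01, 0.0, 0.01]
[-0.12, 0.83, 0.36, 0.01, 0.0, 0.01]
```

View pics/w5.png

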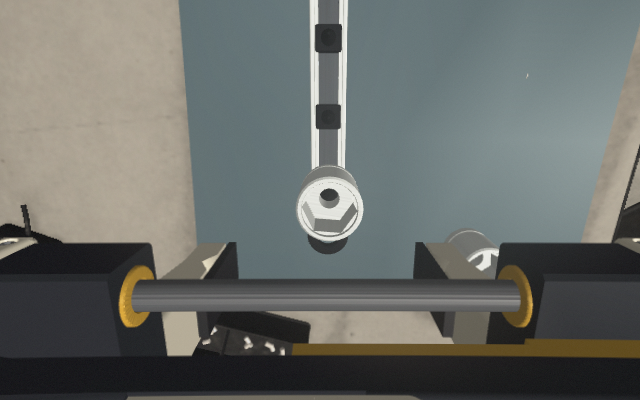

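XL stands on the eye-end stud at (329,207), with black visible through its drive hole. Next is L.

Emit:
{"api": "carry_out", "payload": {"deltas": [[-0.12,0.83,0.38,0,0,0],[-0.12,0.83,0.38,0,0,0],[-0.1,0.83,0.38,0,0,0],[0,0.8,0.36,0,0,0],[0,0,0,0,0,0]]}}

```text
t: 8.2
eef_pos: [0.4551, 0.272, 0.1603]
ee_rot: [2.524, 1.568, -2.155]
force: [0.9, 0.7, 0.3]
width: 0.0873
```

```bash
python3 snap.py w6; python3 plan.py 0.459 0.27 0.1
```

```text
t 8.25 pos [0.4564 0.2719 0.1604] w 0.0878 F [-0.  -0.1  0.2] rot left [-0.12 -0.13 -0.06] n 2
[0.75, -0.03, -0.02, -0.02, -0.02, -0.01]
[0.75, -0.03, -0.02, -0.02, -0.02, -0.01]
```

View pics/w6.png

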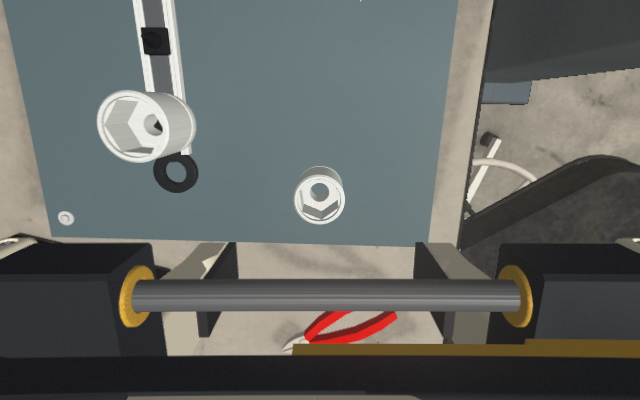

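The view shows L at (319,197), and XL on its stud beside the eye (176,173).

```bash
python3 sock.py w6 319 197 33 .05 .021
```

```text
bbox [294 166] [344 224] world [0.46   0.2701] radius mm 20.3 rms mm 0.24000000000000002 rel tool pos [ 0.0049 -0.0019]
```

```bash
python3 plan.py 0.46 0.2701 0.075 .03
```

```text
t 8.25 pos [0.4564 0.2719 0.1604] w 0.0878 F [-0.  -0.1  0.2] rot left [-0.12 -0.13 -0.06] n 3
[0.71, -0.03, -0.01, -0.01, -0.01, -0.0]
[0.71, -0.03, -0.01, -0.01, -0.01, -0.0]
[0.71, -0.03, -0.02, -0.01, -0.01, -0.0]
```

Emit:
{"api": "carry_out", "payload": {"deltas": [[0.7,-0.03,-0.02,0,0,0],[0.7,0,-0.02,0,0,0],[0.7,0,-0.02,0,0,0],[0,0,0,0,0,0]]}}

```text
t: 8.65
eef_pos: [0.4593, 0.2692, 0.0732]
ee_rot: [-2.909, 1.569, -1.305]
force: [-0.7, -0.1, -0.4]
width: 0.0876
```

```bash
python3 plan.py 0.46 0.2701 0.015 .03
```

```text
t 8.65 pos [0.4593 0.2692 0.0732] w 0.0876 F [-0.7 -0.1 -0.4] rot left [-0.07 -0.08  0.02] n 2
[0.73, -0.01, 0.01, -0.01, -0.01, 0.0]
[0.73, -0.01, 0.01, -0.01, -0.01, 0.0]
```

Emit:
{"api": "carry_out", "payload": {"deltas": [[0.7,0,0.02,0,0,0],[0.6,0,0.02,0,0,0],[0.1,0,0,0,0,0],[0,0,0,0,0,0]]}}

```text
t: 9.05
eef_pos: [0.4629, 0.2711, 0.0179]
ee_rot: [-2.298, 1.568, -0.694]
force: [-0.2, -0.4, -0.4]
width: 0.0874
```

```bash
python3 plan.py 0.46 0.2701 0.015 .03
```

```text
t 9.05 pos [0.4629 0.2711 0.0179] w 0.0874 F [-0.2 -0.4 -0.4] rot left [-0.11 -0.11  0.12] n 1
[0.07, 0.07, -0.02, -0.03, -0.03, 0.03]
```

Emit:
{"api": "carry_out", "payload": {"deltas": [[0.07,0.07,-0.03,0,0,0.03],[0,0,0,0,0,0],[0,0,0,0,0,0],[0,0,0,0,0,0],[0,0,0,0,0,0]], "hand": 1}}

```text
t: 9.55
eef_pos: [0.4622, 0.2716, 0.0197]
ee_rot: [-1.016, 1.565, 0.588]
force: [-0.2, 0.3, 0.6]
width: 0.0533
```

Emit:
{"api": "carry_out", "payload": {"deltas": [[0,0,0,0,0,0],[0,0,0,0,0,0],[0,0,0,0,0,0],[0,0,0,0,0,0]]}}

```text
t: 9.95
eef_pos: [0.4621, 0.2717, 0.02]
ee_rot: [-0.984, 1.565, 0.62]
force: [0.2, -0.1, 0.1]
width: 0.0415
```

```bash
python3 plan.py 0.47 0.265 0.12 .036
```

```text
t 9.95 pos [0.4621 0.2717 0.02  ] w 0.0415 F [ 0.2 -0.1  0.1] rot left [-0.09  0.18  0.28] n 3
[-0.83, -0.07, -0.06, -0.01, 0.02, 0.02]
[-0.83, -0.07, -0.06, -0.01, 0.02, 0.02]
[-0.83, -0.06, -0.06, -0.01, 0.02, 0.02]
```

Emit:
{"api": "carry_out", "payload": {"deltas": [[-0.6,0,0,0,0,0],[-0.9,-0.05,-0.05,0,0,0],[-0.9,-0.05,-0.05,0,0,0],[-0.3,-0.05,-0.05,0,0,0]]}}

```text
t: 10.35
eef_pos: [0.4657, 0.2633, 0.1277]
ee_rot: [2.649, 1.567, -2.03]
force: [0.6, 0.3, -1.9]
width: 0.0416
```

```bash
python3 plan.py 0.595 0.1527 0.12 .038
```

```text
t 10.35 pos [0.4657 0.2633 0.1277] w 0.0416 F [ 0.6  0.3 -1.9] rot left [-0.11 -0.21 -0.11] n 5
[0.04, -0.63, -0.57, -0.01, -0.01, -0.01]
[0.04, -0.63, -0.57, -0.01, -0.01, -0.01]
[0.04, -0.63, -0.57, -0.01, -0.01, -0.01]
[0.04, -0.63, -0.57, -0.01, -0.01, -0.01]
[0.04, -0.63, -0.57, -0.01, -0.01, -0.01]
```

Emit:
{"api": "carry_out", "payload": {"deltas": [[0.04,-0.65,-0.57,0,-0.02,-0.03],[0.04,-0.65,-0.57,0,0,0],[0.04,-0.65,-0.57,0,0,0],[0.04,-0.65,-0.57,0,0,0],[0.04,-0.6,-0.55,0,0,0]]}}

```text
t: 10.85
eef_pos: [0.6002, 0.1546, 0.1229]
ee_rot: [-0.94, 1.566, 0.671]
force: [0.5, 0.6, -1.6]
width: 0.0414
```

Emit:
{"api": "carry_out", "payload": {"deltas": [[0,0,0,0,0,0]]}}

```text
t: 10.95
eef_pos: [0.602, 0.152, 0.1217]
ee_rot: [-1.009, 1.568, 0.598]
force: [-0.6, 0.3, -3.0]
width: 0.0412
```

```bash
python3 snap.py w7; python3 studs.py w7; python3 plan.py 0.595 0.1527 0.07 .03
```

```text
[321  15  29  32 907] [334.8  30.3] [0.5999 0.0275 0.012 ]
[321 113  26  27 645] [333.  126.3] [0.5985 0.0926 0.012 ]
[321 189  25  24 508] [333.6 199.2] [0.5956 0.1494 0.012 ]
t 11.0 pos [0.6008 0.1527 0.1216] w 0.0416 F [ 0.8  1.9 -2.1] rot left [0.1 0.1 0.1] n 2
[0.64, 0.07, 0.0, 0.01, 0.01, 0.01]
[0.65, 0.07, 0.0, 0.01, 0.01, 0.01]
```

View pics/w7.png

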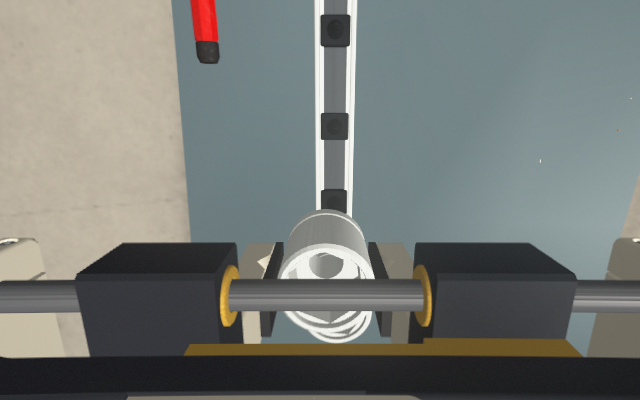

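L is held at (327,275) with its stud at (334,199) ahead. Lowering now.

Emit:
{"api": "carry_out", "payload": {"deltas": [[0.4,0.14,0,0,0,0],[0.4,0,0,0,0,0],[0.4,0,0,0,0,0],[0,0,0,0,0,0]]}}

```text
t: 11.4
eef_pos: [0.5928, 0.1533, 0.0714]
ee_rot: [0.211, 1.569, 1.818]
force: [-0.9, 0.2, -1.5]
width: 0.0416
```

```bash
python3 plan.py 0.595 0.1527 0.032 .03
```

```text
t 11.4 pos [0.5928 0.1533 0.0714] w 0.0416 F [-0.9  0.2 -1.5] rot left [ 0.05  0.1  -0.02] n 2
[0.49, -0.03, -0.01, 0.01, 0.01, -0.0]
[0.49, -0.03, -0.01, 0.01, 0.01, -0.0]
```

Emit:
{"api": "carry_out", "payload": {"deltas": [[0.2,-0.06,-0.02,0,0,0],[0.2,0,0,0,0,0],[0,0,0,0,0,0]]}}

```text
t: 11.7
eef_pos: [0.5951, 0.1539, 0.0556]
ee_rot: [-0.26, 1.569, 1.348]
force: [-0.2, -0.8, -2.4]
width: 0.0416
```

```bash
python3 plan.py 0.595 0.1527 0.032 .03
```

```text
t 11.7 pos [0.5951 0.1539 0.0556] w 0.0416 F [-0.2 -0.8 -2.4] rot left [0.15 0.13 0.03] n 1
[0.59, 0.01, -0.03, 0.04, 0.03, 0.01]
```

Emit:
{"api": "carry_out", "payload": {"deltas": [[0.25,0.02,-0.03,0,0.03,0],[0.2,0.02,-0.02,0,0,0],[0,0,0,0,0,0]]}}

```text
t: 12.0
eef_pos: [0.5939, 0.1521, 0.0369]
ee_rot: [-1.284, 1.569, 0.325]
force: [-0.2, -0.0, -1.7]
width: 0.0416
```

```bash
python3 plan.py 0.595 0.1527 0.032 .03
```

```text
t 12.0 pos [0.5939 0.1521 0.0369] w 0.0416 F [-0.2 -0.  -1.7] rot left [0.17 0.03 0.11] n 1
[0.12, -0.03, 0.02, 0.04, 0.01, 0.03]
```

Emit:
{"api": "carry_out", "payload": {"deltas": [[0.1,-0.03,0.02,0.04,0,0.03],[0,0,0,0,0,0]]}}

```text
t: 12.2
eef_pos: [0.5953, 0.1529, 0.0325]
ee_rot: [0.592, 1.57, 2.197]
force: [0.2, -0.7, -1.3]
width: 0.0412
```

Emit:
{"api": "carry_out", "payload": {"deltas": [[0,0,0,0,0,0],[0,0,0,0,0,0],[0,0,0,0,0,0],[0,0,0,0,0,0]], "hand": 0}}

```text
t: 12.6
eef_pos: [0.5967, 0.1534, 0.034]
ee_rot: [-1.042, 1.568, 0.564]
force: [0.9, -0.2, 0.5]
width: 0.0681
```

Emit:
{"api": "carry_out", "payload": {"deltas": [[-0.4,0,0,0,0,0],[-0.9,0,0,0,0,0],[-1,0,0,0,0,0],[-0.8,0,0,0,0,0],[0,0,0,0,0,0]]}}

```text
t: 13.1
eef_pos: [0.5962, 0.1528, 0.1625]
ee_rot: [-1.599, 1.569, 0.007]
force: [-0.2, 1.0, -0.2]
width: 0.0877
```

```bash
python3 snap.py w8; python3 plan.py 0.479 -0.265 0.18
```

```text
t 13.15 pos [0.5952 0.1525 0.1604] w 0.0875 F [ 0.5 -1.  -0.7] rot left [-0.   -0.03 -0.07] n 12
[-0.04, 0.27, -0.86, -0.0, -0.0, -0.0]
[-0.04, 0.27, -0.86, -0.0, -0.0, -0.0]
[-0.04, 0.27, -0.86, -0.0, -0.0, -0.0]
[-0.04, 0.27, -0.86, -0.0, -0.0, -0.0]
[-0.04, 0.27, -0.86, -0.0, -0.0, -0.0]
[-0.04, 0.27, -0.86, -0.0, -0.0, -0.0]
[-0.04, 0.27, -0.86, -0.0, -0.0, -0.0]
[-0.04, 0.27, -0.86, -0.0, -0.0, -0.0]
[-0.04, 0.27, -0.86, -0.0, -0.0, -0.0]
[-0.04, 0.27, -0.86, -0.0, -0.0, -0.0]
[-0.04, 0.27, -0.86, -0.0, -0.0, -0.0]
[-0.04, 0.27, -0.86, -0.0, -0.0, -0.0]
```

View pics/w8.png

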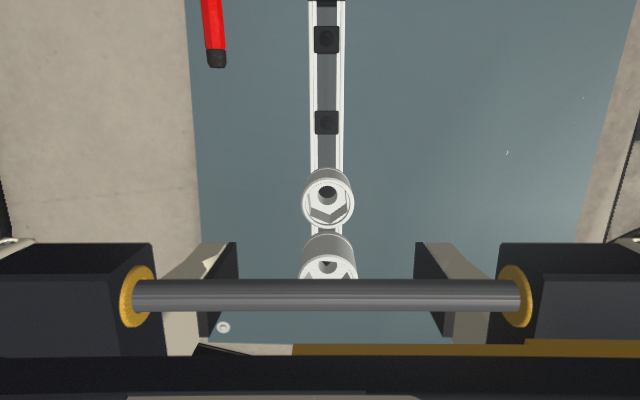

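L is seated at (327,203), with XL behind it. Next is S.

```bash
python3 plan.py 0.462 -0.055 0.15
```

```text
t 13.15 pos [0.5952 0.1525 0.1604] w 0.0875 F [ 0.5 -1.  -0.7] rot left [-0.   -0.03 -0.07] n 7
[0.04, 0.5, -0.72, -0.0, -0.0, -0.0]
[0.04, 0.5, -0.72, -0.0, -0.0, -0.0]
[0.04, 0.5, -0.72, -0.0, -0.0, -0.0]
[0.04, 0.5, -0.72, -0.0, -0.0, -0.0]
[0.04, 0.5, -0.72, -0.0, -0.0, -0.0]
[0.04, 0.5, -0.72, -0.0, -0.0, -0.0]
[0.04, 0.5, -0.72, -0.0, -0.0, -0.0]
```

Emit:
{"api": "carry_out", "payload": {"deltas": [[0.04,0.5,-0.72,0,0,0],[0.04,0.5,-0.72,0,0,0],[0.04,0.5,-0.72,0,0,0],[0.04,0.5,-0.72,0,0,0],[0.04,0.5,-0.72,0,0,0]]}}

```text
t: 13.65
eef_pos: [0.4968, 0.0031, 0.1479]
ee_rot: [1.778, 1.566, -2.896]
force: [0.2, 1.2, 0.6]
width: 0.0877
```

Emit:
{"api": "carry_out", "payload": {"deltas": [[0.04,0.5,-0.7,0,0,0],[0,0.45,-0.65,0,0,0],[0,0,0,0,0,0]]}}

```text
t: 13.95
eef_pos: [0.4541, -0.0571, 0.1435]
ee_rot: [1.696, 1.56, -2.981]
force: [-0.2, 0.3, 0.2]
width: 0.0877
```

```bash
python3 snap.py w9;python3 plan.py 0.462 -0.055 0.15
```

```text
t 14.0 pos [ 0.4553 -0.0563  0.1436] w 0.0877 F [-0.6  1.1 -0.7] rot left [ 0.07 -0.08 -0.54] n 1
[-0.16, -0.17, 0.03, 0.02, -0.02, -0.14]
```

View pics/w9.png

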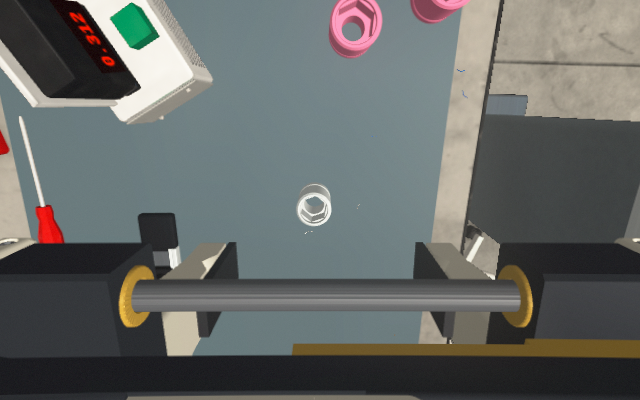

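The view shows S at (314,206), the smallest steel one, with pink look-alikes at (355,25) and (440,8) well away.

```bash
python3 sock.py w9 314 205 24 .04 .014
```

```text
bbox [296 184] [331 225] world [ 0.462  -0.0531] radius mm 13.5 rms mm 0.22 rel tool pos [0.0078 0.004 ]
```

Emit:
{"api": "carry_out", "payload": {"deltas": [[0.5,-0.18,0.08,0,-0.02,-0.14],[0.6,0,0,0,0,0],[0.6,0,0,0,0,0],[0,0,0,0,0,0]]}}

```text
t: 14.4
eef_pos: [0.4641, -0.0515, 0.0731]
ee_rot: [-1.345, 1.568, 0.262]
force: [-0.7, 0.9, 0.1]
width: 0.0875
```

```bash
python3 plan.py 0.462 -0.0531 0.012 .03
```

```text
t 14.4 pos [ 0.4641 -0.0515  0.0731] w 0.0875 F [-0.7  0.9  0.1] rot left [0.06 0.04 0.17] n 3
[0.51, 0.02, -0.01, 0.0, 0.0, 0.01]
[0.51, 0.02, -0.01, 0.0, 0.0, 0.01]
[0.51, 0.02, -0.01, 0.0, 0.0, 0.01]
```

Emit:
{"api": "carry_out", "payload": {"deltas": [[0.55,0.05,-0.04,0,0,0.03],[0.5,0.03,-0.02,0,0,0.02],[0.35,0,0,0,0,0],[0,0,0,0,0,0]]}}

```text
t: 14.8
eef_pos: [0.4641, -0.0521, 0.0174]
ee_rot: [-1.518, 1.57, 0.091]
force: [-0.2, 0.1, 0.5]
width: 0.0872
```

```bash
python3 plan.py 0.462 -0.0531 0.012 .03
```

```text
t 14.8 pos [ 0.4641 -0.0521  0.0174] w 0.0872 F [-0.2  0.1  0.5] rot left [0.24 0.   0.05] n 1
[0.13, 0.05, -0.02, 0.06, 0.0, 0.01]
```

Emit:
{"api": "carry_out", "payload": {"deltas": [[0.1,0.05,-0.03,0.06,0,0],[0,0,0,0,0,0],[0,0,0,0,0,0],[0,0,0,0,0,0],[0,0,0,0,0,0]], "hand": 1}}

```text
t: 15.3
eef_pos: [0.465, -0.0523, 0.0166]
ee_rot: [-1.438, 1.565, 0.169]
force: [-0.4, 0.2, -0.2]
width: 0.0535
```

Emit:
{"api": "carry_out", "payload": {"deltas": [[0,0,0,0,0,0],[0,0,0,0,0,0],[0,0,0,0,0,0],[0,0,0,0,0,0],[0,0,0,0,0,0]]}}

```text
t: 15.8
eef_pos: [0.4651, -0.0523, 0.0172]
ee_rot: [-1.416, 1.564, 0.19]
force: [-0.8, -0.0, 0.4]
width: 0.0268
```

Emit:
{"api": "carry_out", "payload": {"deltas": [[-0.6,0,0,0,0,0],[-0.9,0,0,0,0,0],[-0.8,0,0,0,0,0.05],[0,0,0,0,0,0]]}}

```text
t: 16.2
eef_pos: [0.4632, -0.0529, 0.1108]
ee_rot: [1.765, 1.569, -2.912]
force: [1.0, 0.4, -1.8]
width: 0.0276
```

```bash
python3 plan.py 0.599 0.0277 0.1 .038
```

```text
t 16.2 pos [ 0.4632 -0.0529  0.1108] w 0.0276 F [ 1.   0.4 -1.8] rot left [ 0.05 -0.02 -0.12] n 5
[0.05, -0.69, 0.38, 0.0, -0.0, -0.01]
[0.05, -0.69, 0.38, 0.0, -0.0, -0.01]
[0.05, -0.69, 0.38, 0.0, -0.0, -0.01]
[0.05, -0.69, 0.38, 0.0, -0.0, -0.01]
[0.05, -0.69, 0.38, 0.0, -0.0, -0.01]
```

Emit:
{"api": "carry_out", "payload": {"deltas": [[0.0,-0.7,0.4,0,0,-0.02],[0.05,-0.7,0.4,0,0,0],[0.05,-0.7,0.4,0,0,0],[0.05,-0.7,0.38,0,0,0],[0.05,-0.6,0.36,0,0,0]]}}

```text
t: 16.7
eef_pos: [0.5969, 0.0305, 0.1017]
ee_rot: [0.348, 1.569, 1.951]
force: [-0.1, 0.2, -0.8]
width: 0.0274
```

Emit:
{"api": "carry_out", "payload": {"deltas": [[0,0,0,0,0,0],[0,0,0,0,0,0]]}}

```text
t: 16.9
eef_pos: [0.5985, 0.0321, 0.0985]
ee_rot: [1.408, 1.568, 3.013]
force: [0.2, -0.3, -0.8]
width: 0.0273
```

```bash
python3 snap.py w10; python3 plan.py 0.599 0.0277 0.065 .03
```

```text
t 16.95 pos [0.5984 0.032  0.0985] w 0.0273 F [-0.5  0.1 -1.3] rot left [-0.09  0.03 -0.18] n 2
[0.42, -0.01, -0.05, -0.01, 0.0, -0.02]
[0.42, -0.01, -0.05, -0.01, 0.0, -0.02]
```

View pics/w10.png

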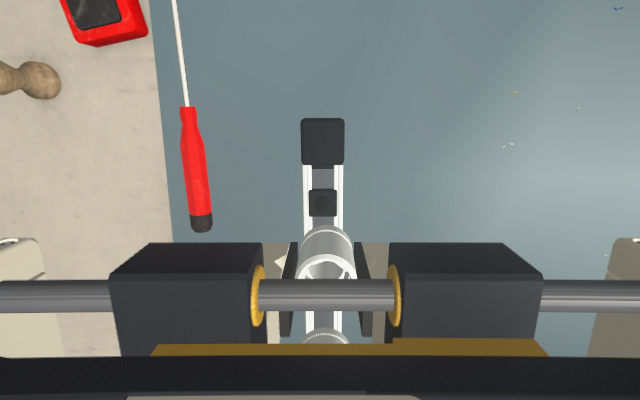

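S is held at (326,270), with the plain-end stud at (322,203) and the cap at (322,141).

```bash
python3 studs.py w10
```

```text
[ 301  118   43   51 2061] [322.1 141.9] [ 0.6019 -0.018   0.012 ]
[309 189  27  27 719] [322.  202.1] [0.6006 0.0255 0.012 ]
```

Emit:
{"api": "carry_out", "payload": {"deltas": [[0.4,0,-0.1,0,0,-0.05],[0.4,0,0,0,0,0],[0,0,0,0,0,0]]}}

```text
t: 17.25
eef_pos: [0.5963, 0.0266, 0.0656]
ee_rot: [-0.012, 1.57, 1.592]
force: [0.0, -0.3, -1.3]
width: 0.0272
```

```bash
python3 plan.py 0.599 0.0277 0.03 .03
```

```text
t 17.25 pos [0.5963 0.0266 0.0656] w 0.0272 F [ 0.  -0.3 -1.3] rot left [-0.14  0.04  0.  ] n 2
[0.45, -0.03, 0.01, -0.02, 0.0, 0.0]
[0.45, -0.03, 0.01, -0.02, 0.0, 0.0]
```

Emit:
{"api": "carry_out", "payload": {"deltas": [[0.2,-0.07,0.02,0,0,0],[0.2,0,0,0,0,0],[0,0,0,0,0,0]]}}

```text
t: 17.55
eef_pos: [0.5989, 0.027, 0.05]
ee_rot: [-0.909, 1.569, 0.694]
force: [-1.2, -0.6, -1.3]
width: 0.0274
```

```bash
python3 plan.py 0.5995 0.0273 0.03 .03
```

```text
t 17.55 pos [0.5989 0.027  0.05  ] w 0.0274 F [-1.2 -0.6 -1.3] rot left [-0.17  0.06  0.07] n 1
[0.5, -0.01, 0.01, -0.04, 0.01, 0.02]
```

Emit:
{"api": "carry_out", "payload": {"deltas": [[0.25,-0.02,0.01,0,0,0.02],[0.22,0,0,0,0,0],[0,0,0,0,0,0]]}}

```text
t: 17.85
eef_pos: [0.6003, 0.0276, 0.0304]
ee_rot: [-0.654, 1.569, 0.949]
force: [-0.4, 0.6, -0.4]
width: 0.0272
```

```bash
python3 plan.py 0.5995 0.0273 0.03 .03
```

```text
t 17.85 pos [0.6003 0.0276 0.0304] w 0.0272 F [-0.4  0.6 -0.4] rot left [-0.16  0.08  0.06] n 1
[0.01, 0.02, -0.01, -0.04, 0.02, 0.02]
```

Down with no side load. Releasing S and rising.

Emit:
{"api": "carry_out", "payload": {"deltas": [[0,0,0,0,0,0],[0,0,0,0,0,0],[0,0,0,0,0,0],[0,0,0,0,0,0],[0,0,0,0,0,0]], "hand": 0}}

```text
t: 18.35
eef_pos: [0.6012, 0.0278, 0.0311]
ee_rot: [-1.064, 1.568, 0.539]
force: [-0.3, -0.1, 0.5]
width: 0.0617
```

Emit:
{"api": "carry_out", "payload": {"deltas": [[-0.4,0,0,0,0,0],[-0.9,0,0,0,0,0],[-1,0,0,0,0,0],[-0.8,0,0,0,0,0],[0,0,0,0,0,0]]}}

```text
t: 18.85
eef_pos: [0.6003, 0.0272, 0.1593]
ee_rot: [-1.177, 1.57, 0.427]
force: [-0.7, 0.5, 0.1]
width: 0.0874
```

```bash
python3 snap.py w11; python3 plan.py 0.479 -0.27 0.17
```

```text
t 18.9 pos [0.5992 0.0271 0.1572] w 0.0876 F [-0.2  0.2 -1.1] rot left [-0.16  0.01 -0.12] n 9
[-0.03, 0.36, -0.81, -0.0, 0.0, -0.0]
[-0.04, 0.36, -0.81, -0.0, 0.0, -0.0]
[-0.04, 0.36, -0.81, -0.0, 0.0, -0.0]
[-0.04, 0.36, -0.81, -0.0, 0.0, -0.0]
[-0.04, 0.36, -0.81, -0.0, 0.0, -0.0]
[-0.04, 0.36, -0.81, -0.0, 0.0, -0.0]
[-0.04, 0.36, -0.81, -0.0, 0.0, -0.0]
[-0.04, 0.36, -0.81, -0.0, 0.0, -0.0]
[-0.04, 0.36, -0.81, -0.0, 0.0, -0.0]
```

View pics/w11.png

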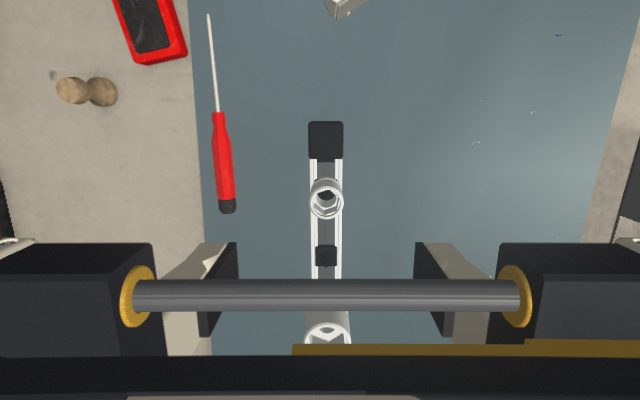

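S is seated at (326,200), and the free stud is at (326,256). For M I'll go back in x first to skirt the instrument.

Emit:
{"api": "carry_out", "payload": {"deltas": [[-0.06,0.9,-0.3,0,0,0],[-0.06,0.9,-0.5,0,0,0],[-0.06,0.8,-0.6,0,0,0],[-0.06,0.45,-0.8,0,0,0],[0,0.05,-0.9,0,0,0]]}}

```text
t: 19.4
eef_pos: [0.4729, -0.1013, 0.1625]
ee_rot: [1.514, 1.563, 3.121]
force: [0.9, -0.3, 1.1]
width: 0.0879
```

```bash
python3 plan.py 0.479 -0.268 0.16
```

```text
t 19.4 pos [ 0.4729 -0.1013  0.1625] w 0.0879 F [ 0.9 -0.3  1.1] rot left [ 0.11  0.02 -0.42] n 5
[0.01, -0.0, -0.83, 0.01, 0.0, -0.02]
[0.01, -0.0, -0.83, 0.01, 0.0, -0.02]
[0.01, -0.0, -0.83, 0.01, 0.0, -0.02]
[0.01, -0.0, -0.83, 0.01, 0.0, -0.02]
[0.01, -0.0, -0.83, 0.01, 0.0, -0.02]
```

Emit:
{"api": "carry_out", "payload": {"deltas": [[0,-0.05,-0.83,0,0,-0.05],[0,0,-0.83,0,0,-0.03],[0,0,-0.83,0,0,0],[0,0,-0.83,0,0,0],[0,0,-0.7,0,0,0]]}}

```text
t: 19.9
eef_pos: [0.4762, -0.268, 0.1585]
ee_rot: [1.196, 1.564, 2.805]
force: [0.7, 1.4, 0.1]
width: 0.0874
```

Emit:
{"api": "carry_out", "payload": {"deltas": [[0,0,0,0,0,0]]}}

```text
t: 20.0
eef_pos: [0.4754, -0.2704, 0.157]
ee_rot: [1.255, 1.562, 2.861]
force: [-0.8, 0.6, -0.6]
width: 0.0873
```

```bash
python3 snap.py w12;python3 plan.py 0.479 -0.268 0.16
```

```text
t 20.05 pos [ 0.4751 -0.2693  0.1568] w 0.0879 F [-0.9 -0.9 -0.5] rot left [-0.03  0.18 -0.49] n 1
[-0.08, -0.1, 0.03, -0.01, 0.05, -0.12]
```

View pics/w12.png

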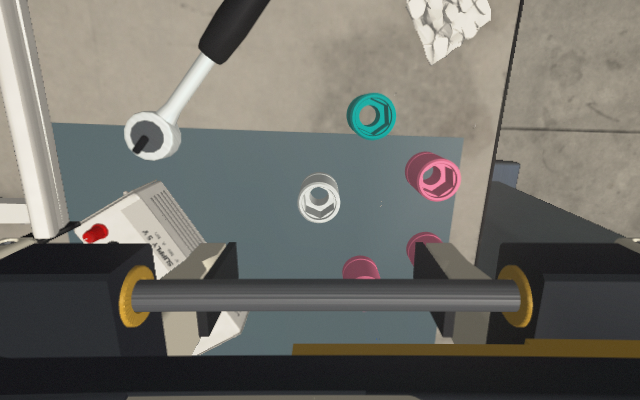

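The view shows M at (319,200), the turquoise one at (372,115), and pinks at (433,178), (425,250) and (361,270). The instrument is on the left. I'll check finger clearances before descending.

```bash
python3 sock.py w12 319 200 34 .045 .0175; python3 - <<'E'
from h import *
s,f=pickle.load(open("w12.pkl","rb")); T=wristT(s,f)
print("pinks/turq",plane(f,[[440,180],[425,245],[361,275],[374,116]],.045,T).round(3)[:,:2])
print("instr corner lower right base/edge",plane(f,[[247,315],[160,183],[215,262],[235,290]],.0,T).round(3)[:,:2],plane(f,[[160,183],[200,240]],.05,T).round(3)[:,:2])
s0,fr=pickle.load(open("fr0.pkl","rb"))
print("top pinks",plane(fr["top"],[[402,228],[415,256],[451,251],[470,225]],.03).round(3)[:,:2])
E
```

```text
bbox [298 173] [340 222] world [ 0.4797 -0.269 ] radius mm 16.9 rms mm 0.24000000000000002 rel tool pos [0.0043 0.0014]
pinks/turq [[ 0.384 -0.291]
 [ 0.39  -0.235]
 [ 0.442 -0.205]
 [ 0.44  -0.338]]
instr corner lower right base/edge [[ 0.551 -0.133]
 [ 0.626 -0.27 ]
 [ 0.58  -0.192]
 [ 0.562 -0.161]] [[ 0.603 -0.282]
 [ 0.575 -0.236]]
top pinks [[ 0.437 -0.188]
 [ 0.376 -0.214]
 [ 0.385 -0.292]
 [ 0.441 -0.337]]
```

```bash
python3 plan.py 0.4797 -0.2685 0.075 .03
```

```text
t 20.05 pos [ 0.4751 -0.2693  0.1568] w 0.0879 F [-0.9 -0.9 -0.5] rot left [-0.03  0.18 -0.49] n 3
[0.68, -0.04, 0.0, -0.0, 0.02, -0.04]
[0.68, -0.04, 0.0, -0.0, 0.02, -0.04]
[0.68, -0.04, 0.0, -0.0, 0.02, -0.04]
```

Emit:
{"api": "carry_out", "payload": {"deltas": [[0.5,-0.12,0.02,0,0.04,-0.12],[0.65,0,0,0,0,0],[0.65,0,0,0,0,0],[0,0,0,0,0,0]], "hand": 0.3}}

```text
t: 20.45
eef_pos: [0.4785, -0.2661, 0.0813]
ee_rot: [0.524, 1.569, 2.129]
force: [0.6, -0.3, -0.9]
width: 0.0638
```

```bash
python3 plan.py 0.4797 -0.2685 0.017 .03
```

```text
t 20.45 pos [ 0.4785 -0.2661  0.0813] w 0.0638 F [ 0.6 -0.3 -0.9] rot left [-0.07  0.08 -0.05] n 3
[0.54, -0.01, -0.02, -0.01, 0.01, -0.0]
[0.54, -0.01, -0.02, -0.01, 0.01, -0.0]
[0.54, -0.01, -0.02, -0.01, 0.01, -0.0]
```

Emit:
{"api": "carry_out", "payload": {"deltas": [[0.5,-0.03,-0.06,0,0,0],[0.5,0,-0.02,0,0,0],[0.35,0.02,0,0,0,0],[0,0,0,0,0,0]]}}

```text
t: 20.85
eef_pos: [0.4805, -0.2673, 0.0287]
ee_rot: [-0.672, 1.57, 0.936]
force: [0.5, -0.9, 0.4]
width: 0.0613
```

```bash
python3 plan.py 0.4797 -0.2685 0.018 .03
```

```text
t 20.85 pos [ 0.4805 -0.2673  0.0287] w 0.0613 F [ 0.5 -0.9  0.4] rot left [0.15 0.03 0.02] n 1
[0.27, 0.02, -0.03, 0.04, 0.01, 0.01]
```

Emit:
{"api": "carry_out", "payload": {"deltas": [[0.2,0.02,-0.04,0.03,0,0],[0.07,0.01,0,0,0,0],[0,0,0,0,0,0]]}}

```text
t: 21.15
eef_pos: [0.4812, -0.2686, 0.02]
ee_rot: [-1.735, 1.567, -0.127]
force: [-0.6, 0.5, -0.2]
width: 0.0615
```

Emit:
{"api": "carry_out", "payload": {"deltas": [[0,0,0,0,0,0],[0,0,0,0,0,0],[0,0,0,0,0,0],[0,0,0,0,0,0],[0,0,0,0,0,0]], "hand": 1}}

```text
t: 21.65
eef_pos: [0.4818, -0.2688, 0.0217]
ee_rot: [-1.761, 1.565, -0.154]
force: [0.5, -0.6, -1.5]
width: 0.0348
```

Emit:
{"api": "carry_out", "payload": {"deltas": [[0,0,0,0,0,0],[0,0,0,0,0,0]]}}

```text
t: 21.85
eef_pos: [0.4818, -0.2688, 0.0217]
ee_rot: [-1.76, 1.565, -0.153]
force: [0.0, 0.4, -0.0]
width: 0.034
```

Emit:
{"api": "carry_out", "payload": {"deltas": [[-0.6,0,0,0,0,0],[-0.9,0,0,0,0,0],[-0.9,0,0,0,0,0],[-0.4,0,0.5,0,0,0],[0,0,0.9,0,0,0]]}}

```text
t: 22.35
eef_pos: [0.4778, -0.2137, 0.1354]
ee_rot: [-0.117, 1.57, 1.486]
force: [1.5, 1.4, -2.7]
width: 0.0343
```

Emit:
{"api": "carry_out", "payload": {"deltas": [[0,0,0.9,0,0,0],[0,0,0.9,0,0,0],[0,0,0.9,0,0,0],[0,0,0.9,0,0,0],[0,-0.1,0.9,0,0,0]]}}

```text
t: 22.85
eef_pos: [0.4745, -0.0281, 0.1364]
ee_rot: [-1.067, 1.568, 0.531]
force: [0.9, 0.5, -2.4]
width: 0.0345
```

```bash
python3 plan.py 0.597 0.0922 0.125
```

```text
t 22.85 pos [ 0.4745 -0.0281  0.1364] w 0.0345 F [ 0.9  0.5 -2.4] rot left [-0.39  0.07  0.13] n 5
[0.06, -0.63, 0.58, -0.02, 0.0, 0.01]
[0.06, -0.63, 0.58, -0.02, 0.0, 0.01]
[0.06, -0.63, 0.58, -0.02, 0.0, 0.01]
[0.06, -0.63, 0.58, -0.02, 0.0, 0.01]
[0.06, -0.63, 0.58, -0.02, 0.0, 0.01]
```

Emit:
{"api": "carry_out", "payload": {"deltas": [[0.05,-0.65,0.58,-0.02,0,0],[0.05,-0.65,0.58,-0.02,0,0],[0.05,-0.65,0.58,-0.02,0,0],[0.05,-0.62,0.55,0,0,0],[0.05,-0.55,0.45,0,0,0]]}}

```text
t: 23.35
eef_pos: [0.596, 0.0931, 0.1271]
ee_rot: [-0.73, 1.567, 0.877]
force: [0.4, 0.0, -1.2]
width: 0.0343
```

Emit:
{"api": "carry_out", "payload": {"deltas": [[0,0,0,0,0,0],[0,0,0,0,0,0]]}}

```text
t: 23.55
eef_pos: [0.5976, 0.0955, 0.1252]
ee_rot: [-0.376, 1.569, 1.233]
force: [-0.7, 0.8, -2.1]
width: 0.0344
```

```bash
python3 snap.py w13; python3 studs.py w13; python3 plan.py 0.597 0.0922 0.09
```

```text
[ 305   26   42   52 2050] [325.3  50.2] [ 0.6017 -0.0165  0.012 ]
[315 103  19  19 236] [324.2 112.7] [0.6009 0.0267 0.012 ]
[313 184  24  25 591] [324.5 196. ] [0.5983 0.0915 0.012 ]
t 23.6 pos [0.5976 0.0954 0.1252] w 0.0343 F [ 0.2  0.6 -2. ] rot left [0.19 0.11 0.06] n 1
[0.88, 0.02, -0.08, 0.05, 0.03, 0.01]
```

View pics/w13.png

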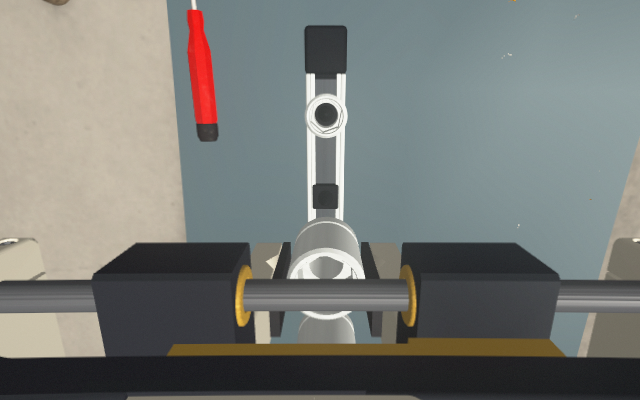

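M is held, its stud is at (325,196), and S is seated at (326,115). Lowering with corrections.

Emit:
{"api": "carry_out", "payload": {"deltas": [[0.4,0,-0.08,0.04,0.03,0],[0.45,0,0,0,0,0],[0.45,0,0,0,0,0],[0,0,0,0,0,0]]}}

```text
t: 24.0
eef_pos: [0.5956, 0.0896, 0.0732]
ee_rot: [-1.268, 1.569, 0.336]
force: [-0.6, -0.3, -2.4]
width: 0.0342
```

```bash
python3 plan.py 0.5975 0.092 0.035
```

```text
t 24.0 pos [0.5956 0.0896 0.0732] w 0.0342 F [-0.6 -0.3 -2.4] rot left [-0.09  0.03  0.11] n 2
[0.48, -0.02, 0.03, -0.01, 0.0, 0.01]
[0.48, -0.02, 0.03, -0.01, 0.0, 0.01]
```

Emit:
{"api": "carry_out", "payload": {"deltas": [[0.2,-0.05,0.06,0,0,0.02],[0.2,0,0,0,0,0],[0,0,0,0,0,0]]}}

```text
t: 24.3
eef_pos: [0.5979, 0.0915, 0.0583]
ee_rot: [-1.126, 1.568, 0.477]
force: [0.3, 1.0, -1.3]
width: 0.0343
```

```bash
python3 plan.py 0.5975 0.092 0.035
```

```text
t 24.3 pos [0.5979 0.0915 0.0583] w 0.0343 F [ 0.3  1.  -1.3] rot left [-0.13  0.07  0.15] n 1
[0.58, 0.01, 0.01, -0.03, 0.02, 0.04]
```

Emit:
{"api": "carry_out", "payload": {"deltas": [[0.25,0.01,0.02,0,0.02,0.03],[0.25,0,0,0,0,0],[0,0,0,0,0,0]]}}

```text
t: 24.6
eef_pos: [0.5981, 0.0926, 0.0377]
ee_rot: [-1.368, 1.569, 0.236]
force: [0.6, -0.4, -2.1]
width: 0.034
```

```bash
python3 plan.py 0.5975 0.092 0.0345
```

```text
t 24.6 pos [0.5981 0.0926 0.0377] w 0.034 F [ 0.6 -0.4 -2.1] rot left [-0.12  0.02  0.12] n 1
[0.08, 0.02, -0.02, -0.03, 0.01, 0.03]
```

Emit:
{"api": "carry_out", "payload": {"deltas": [[0.08,0.02,-0.02,0,0,0.03],[0,0,0,0,0,0]]}}

```text
t: 24.8
eef_pos: [0.5974, 0.0918, 0.034]
ee_rot: [1.27, 1.57, 2.874]
force: [-0.3, 1.1, -1.8]
width: 0.0348
```

Emit:
{"api": "carry_out", "payload": {"deltas": [[0,0,0,0,0,0],[0,0,0,0,0,0],[0,0,0,0,0,0],[0,0,0,0,0,0],[0,0,0,0,0,0]], "hand": 0}}

```text
t: 25.3
eef_pos: [0.5987, 0.0922, 0.0356]
ee_rot: [-1.211, 1.568, 0.393]
force: [-0.4, 0.9, -0.3]
width: 0.0686
```

Emit:
{"api": "carry_out", "payload": {"deltas": [[-0.4,0,0,0,0,0],[-0.9,0,0,0,0,0],[-1,0,0,0,0,0],[-1,0,0,0,0,0],[0,0,0,0,0,0]]}}

```text
t: 25.8
eef_pos: [0.5977, 0.0915, 0.1715]
ee_rot: [2.743, 1.57, -1.935]
force: [0.2, -0.2, -0.3]
width: 0.0876
```

Emit:
{"api": "carry_out", "payload": {"deltas": [[-0.8,0.9,0,0,0,0],[-0.5,0.9,0,0,0,0],[0,0.9,-0.3,0,0,0],[0,0.9,-0.6,0,0,0],[0,0,0,0,0,0]]}}

```text
t: 26.3
eef_pos: [0.4516, 0.0501, 0.2228]
ee_rot: [2.126, 1.568, -2.553]
force: [1.2, 0.3, 0.4]
width: 0.0879
```

```bash
python3 - <<'E'
from h import *
from station import arm,cams
s=arm.get_state();print(s["t"],s["eef_pos"],s["force"])
im=[]
for n in("top","scene"):
    f=cams.grab_frame(n); pickle.dump(f,open(n+"_end.pkl","wb"))
    a=f["pixels"][:,:,::-1]
    a=a[130:270,170:480] if n=="top" else a[110:320,200:430]
    cv2.imwrite(f"pics/{n}_end.png",cv2.resize(a,None,fx=2.5,fy=2.5,interpolation=cv2.INTER_CUBIC))
E
python3 snap.py w14
```

```text
26.3 [0.45156026 0.0501131  0.22283241] [1.22731853 0.2567933  0.38144941]
```

View pics/top_end.png

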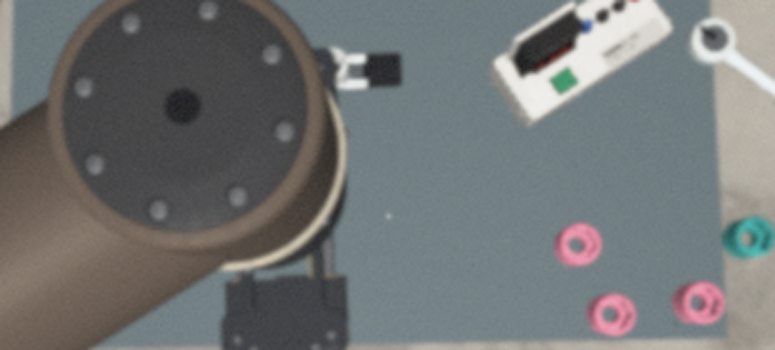

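View pics/scene_end.png

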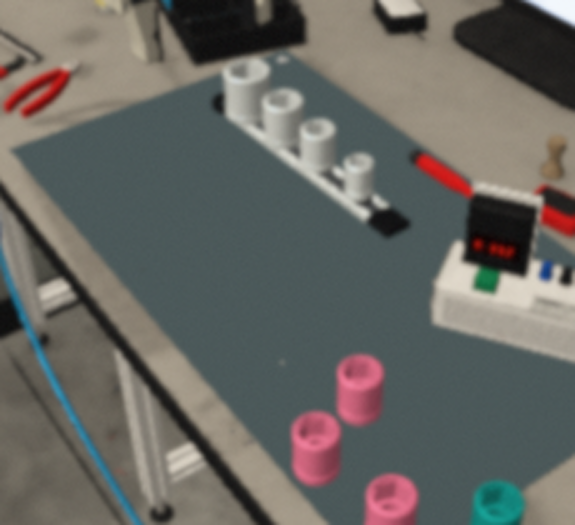

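View pics/w14.png

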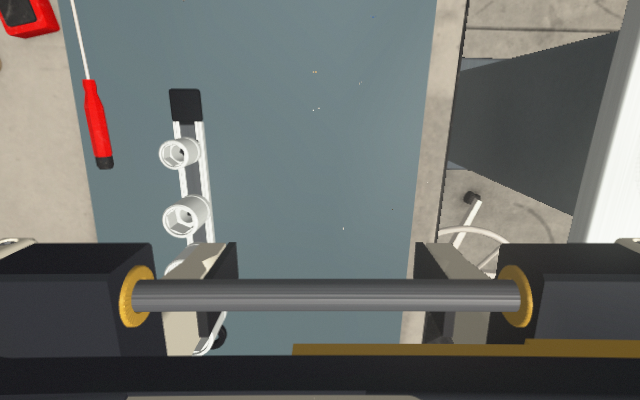

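All four are on the rail in order: XL by the eye, then L, M and S by the cap. The pinks haven't moved. One closer check of seating, using rim heights in the scene view.

```bash
python3 - <<'E'
from h import *
f=pickle.load(open("scene_end.pkl","rb")); a=f["pixels"][:,:,::-1]
img=cv2.resize(a[125:210,275:370],None,fx=7,fy=7,interpolation=cv2.INTER_CUBIC)
st=dict(XL=(.593,.216,.056,.025),L=(.595,.151,.05,.021),M=(.597,.092,.045,.0175),S=(.599,.0266,.04,.014))
fr=pickle.load(open("fr0.pkl","rb"))[1]
for k,(x,y,h,r) in st.items():
    t=np.linspace(0,2*np.pi,40); 
    # scene-camera stud offset estimated from difference to wrist (about +2 mm)
    q=proj(f,np.c_[x+.0015+r*np.cos(t),y+.004+r*np.sin(t),np.full(40,.012+h)])
    print(k,"expected rim bbox",q.min(0).round(1),q.max(0).round(1))
    cv2.polylines(img,[((q-[275,125]+.5)*7).astype(int)],True,(0,0,255),1)
cv2.imwrite("pics/seat.png",img)
b=pickle.load(open("w14.pkl","rb"))[1]["pixels"][80:250,140:240,::-1]
cv2.imwrite("pics/seatw.png",cv2.resize(b,None,fx=3.5,fy=3.5,interpolation=cv2.INTER_CUBIC))
E
```

```text
XL expected rim bbox [288.4 132.4] [306.9 141.8]
L expected rim bbox [303.8 144.8] [319.9 153.3]
M expected rim bbox [318.8 156.6] [332.7 164.3]
S expected rim bbox [336.4 170.6] [347.9 177.3]
```

View pics/seat.png

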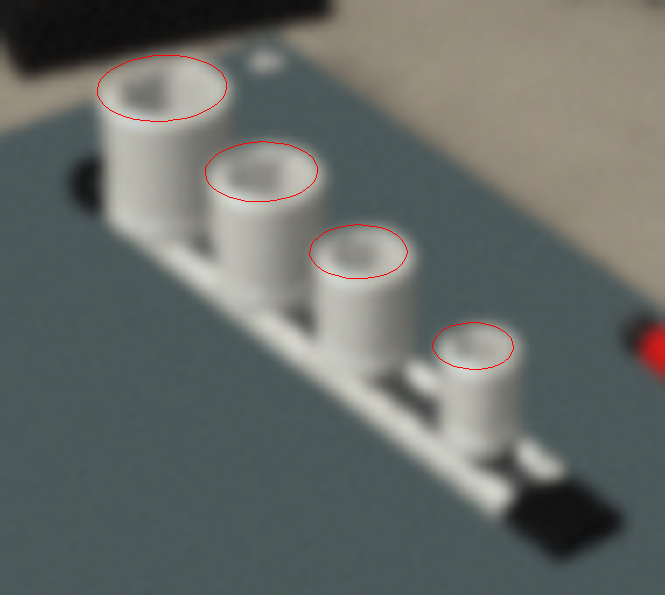

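View pics/seatw.png

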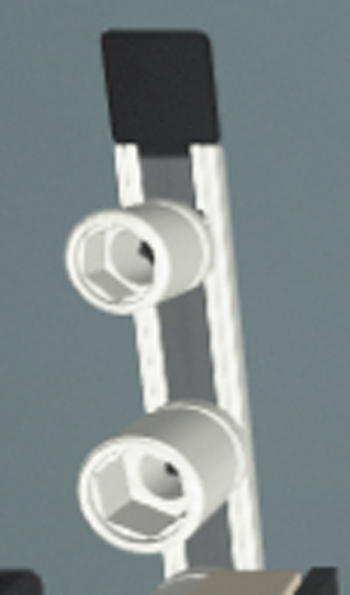

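The rims sit at the expected seated height within about 1 px, all four are upright, and black stud tips show in the holes. Handing in.

```bash
python3 -c "
from station import arm
print(arm.job_done()); print(arm.get_state()['t'])"
```

```text
the job is handed in; nothing more can be done
None
the job is handed in; nothing more can be done
```

All four sockets are back on the rail, and the job was handed in at about 26.5 s of the 96 s allowed. From the hanging eye to the plain end they stand XL, L, M, S. I gripped each one with the jaws across the rail and aligned it by the wrist camera. None showed any notable side force going down.

**Last checks:** In the scene view all four stand upright in the right order. Their rims match the expected seated height to about 1 pixel, with a small position offset I estimated to line up the cameras. The wrist view shows black stud tips inside the M and S holes. I had already seen XL and L settled on their studs when I let them go. The pink and turquoise look-alikes were not moved.

**Checks that failed or disagreed:**
- **Camera disagreement:** The first top-camera positions differed from the wrist camera's by 2–7 mm. I used the wrist values, because the finger corners appeared where that calibration predicts.
- **Top view blocked:** In the final top view the arm hid the sockets, so the end check rests on the scene and wrist views.

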